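Set a hinged angle plate on its screw jack

ROBOT

A 7-joint arm with a two-finger parallel gripper is mounted at the origin on the work surface. World frame = base frame: x ahead of the robot, y to its left, z up, the work surface at z = 0. Lengths are in m, angles in rad, forces in N, time in s.
With the tool pointing down it reaches from about 0.35 to 0.9 m from the base axis. Payload 8.1 kg.
Tool frame: the origin (TCP) lies on the centre line of the jaws, within the pads' length; the fingertips stand 22 mm ahead of it and the grasp point (between the pads) lies 3 mm ahead of it (arm.finger_overhang is the distance from the TCP to the fingertips, in m); z points along the fingers, y is the direction in which the jaws open and shut (so a half turn about z gives the same grasp; the last joint's range is limited). The gripper opens to 92 mm and grips with 3 to 60 N. Pads are 19 mm wide; open, the fingers measure 130 mm over their backs; the gripper's body (75 mm by 190 mm) begins 47 mm behind the grasp point.
Start: joints at [-1.225, 0.434, 0.025, 1.573, -0.012, 1.134, -0.075], TCP at [0.271, 0.563, 0.249] pointing down, gripper open.
Joint ranges: [-2.62, 2.62], [-0.44, 2.09], [-1.27, 1.32], [0.08, 2.57], [-1.32, 4.46], [0.12, 2], [-2.74, 2.74]. Speed limits (rad/s): [2.22, 2.22, 3.01, 3.01, 3.14, 3.14, 3.14].

INTERFACE

Orientations are given as a rotation vector (axis times angle).
In Python, from cell import arm gives the robot as it stands. The module is installed in compiled form; this text tells all that it offers.
- The arm moves only by the tool step_arm, never from a script. Its argument "plan" is a list of rows, each an object of numbers: "wx", "wy", "wz": the turn, a rotation vector about the tool's x, y, z in units of 6 degrees (1.0 is 6 degrees); "tx", "ty", "tz": the shift along the tool's x, y, z in cm; "hand": the opening, from 0 (shut) to 1 (fully open). A call has exactly 10 rows; each row shifts and turns the commanded pose from where the row before left it, along the tool's axes as they then stand; what a row does not reach is not made up. A row lasts 1/12 s, in which the tool goes at most 41.7 mm and 7.16 degrees, less where a joint would pass 70% of its speed; a pose out of reach is approached as far as the arm can. A call is refused whole if a number of a shift passes 4.17 or a number of a turn 1, either way. A call with a gripper value outside its range is refused whole. The fingers move at their own pace and stop on an object; "force" is the grip in N (left out, the last holds). Time passes only in rows, so rows that do not move let the fingers close, or fill a call up. It gives the time, the measured TCP pose, the force and the opening at its end, in the units of the state.
- arm.observe(): the state, without advancing time (a new reading comes with each control period).
- arm.get_image(name): name is "scene" or "top" or "wrist"; returns (picture, depth): 400x640x3 uint8, red, green, blue; 400x640 float32, m along the optical axis (not along the pixel's ray), 0 where there is no reading.
- arm.calibration(name): a dict with "mtx" (3x3 intrinsics, pixels), "dist_coeffs" ([k1, k2, p1, p2, k3] as OpenCV has them; the pictures are not rectified), "R" (3x3) and "t" (3): a world point X has camera coordinates R X + t. Camera axes: x right, y down, z forward; pixel columns grow to the right and rows downward; lengths in m; the calibration is good to about 2 mm. A picture is of the moment at which its call begins: read the wrist's pose just before it. calibration takes no time and is no camera call; for the wrist camera it gives the pose at the moment of the call.
- arm.sign_off(): hands the job in, once; it reports no verdict.
The state is a dict: "clock": time; "joints": joint angles; "dq": joint speeds; "joint_efforts": joint torques, N m; "position": TCP position; "ee_rot": TCP orientation; "force": force on the tool from outside, world axes, zero at the start; "ft_torque": the same for the moment, N m; "width": opening from 0.0 (shut) to 1.0 (fully open).
Only numpy, scipy, OpenCV 4.12 (cv2) and the standard library are available. Lean on these libraries where they do the work, as an engineer would, in place of code of your own. Each camera call takes 0.05 s, during which the arm holds its last target.

TASK

Set the hinged angle plate to the bevel angle that the small screw jack has been adjusted for: lift the plate by its bar, stand the jack upright on the base, centred where the plate's roller will come down, and fold the plate back down gently until the roller just bears on the jack's head. Set the jack down without dropping it, leave the two plain blocks and the other things on the bench where they are, and let go of everything.

Things in the scene. Friction and masses are not known exactly. Their poses are not given: they have to be found in the camera images.
- fixture: Tilting angle plate: dark cast base, fixed to the bench, with an aluminium top plate hinged at one end. Base 182 mm long (x -100 to +82 mm), 100 mm wide (128 over its 11 mm high flange), flat top 30 mm above the bench. Origin at bench level, 85 mm from the hinge. x points from the hinge to the free end, y along the hinge, z up. A thin steel quadrant arc, 68 mm radius about the hinge, stands on the +y side.
- hinge (a point): Middle of the hinge axis, 40 mm above the bench; axes as the fixture's. The plate turns about its y axis.
- plate (a joint): Angle of the top plate in rad: 0 flat on the base, growing as the free end is lifted, at most 1.4. The hinge is stiff: the plate stays where it is left. It is 90 mm wide, 12 mm thick; at 0 its underside is 4 mm and its top 16 mm above the hinge axis, and it reaches from 10 mm behind that axis to 162 mm ahead of it, with an end stop 11 mm high at the hinge end.
- bar (a point): Middle of the lifting bar beyond the plate's free end: round steel, 12 mm diameter, parallel to the hinge, between two side arms (69 mm clear width); moves with the plate. At plate angle 0 it is 205 mm from the hinge axis and 10 mm higher; 37 mm are free between bar and plate end, and nothing lies below it. Here 4 to 8 N lift the plate, 1 to 4 N push it down.
- roller (a point): Middle of the axis of the steel roller under the plate's free end, parallel to the hinge, 150 mm from the hinge axis and level with it at plate angle 0; 20 mm diameter, 84 mm long; moves with the plate. Bearing on a support of height h on the base it holds the plate at sin(angle) = h / 150 mm.
- landing (a point): Point on the base's flat top (bright ground strip), 30 mm above the bench and 135.5 mm from the hinge axis, midway across: below where the roller's axis comes down on the jack (within 5 mm, by the jack's height). The jack's foot is to be centred here. Axes as the fixture's.
- jack_grip (a point): Point on the axis of the screw jack (z up), 36 mm above its foot, good to grip: loose, dark round body 28 mm in diameter (foot 40 mm, 8 mm high), 50 mm tall, about 0.4 kg, with a steel screw out of its top that ends in a flat round head of 26 mm. The head's top is 54 to 73 mm above the foot, differing each time and not given here; the screw does not turn or sink under load.
- low_centre (a point): Centre of a plain steel block, 25 by 40 mm, 40 mm high; bystander.
- high_centre (a point): Centre of a plain steel block, 25 by 40 mm, 85 mm high; bystander.
- hammer: Hammer lying on the bench, 280 mm long; bystander.
- file: Flat file with a wooden handle, 270 mm long, lying on the bench; origin near the tang; bystander.
- square: Small steel try square lying on the bench, arms 75 and 117 mm; bystander.
- vblock: Steel vee block, 60 by 50 mm, 44 mm high; bystander.
- blank: Flat dark knife blank, 250 mm long, 6 mm thick; bystander.
- oil: White plastic oil bottle, 52 mm in diameter, 130 mm high; bystander.
- tin: Round open aluminium tin, 80 mm in diameter, 45 mm high; bystander.
Things that resemble listed ones, but are neither listed nor needed, are in the scene too. What is shaped like the part that bears jack_grip but purple or yellow is not meant.

How it is judged:
By the outcome, as a careful person would: the job done as asked, in the order asked, and still so for the second after the job is handed in, with the robot touching nothing.
It also fails if it takes over 62 s, if anything falls off the work surface, if the arm or the gripper's body presses on something with over 40 N, if the wrist force passes 120 N, or if a joint passes its speed limit or range.

## Working session

There is one attempt and no reset: what is moved stays moved. The work goes in short steps, Python scripts to look and compute and a tool call to move; the robot and the scene stay as the last step left them, time stands still between calls to the robot, and variables do not carry over. Pictures are saved under pics/ and viewed, and the job is handed in when it is done.

Besides the shell and the picture viewer there is one more tool, called after "Emit:" by a JSON object that holds its "method" and its "body", one argument or row to a line. step_arm: Moves the arm, as the interface text tells. Its arguments: {"type":"object","properties":{"plan":{"type":"array"},"force":{"type":"number"}},"required":["plan"]}

```bash
mkdir -p pics; python3 - <<'E'
from cell import arm
import cv2,numpy as np
s=arm.observe();print(s)
for n in("scene","top","wrist"):
    im,d=arm.get_image(n);cv2.imwrite(f"pics/{n}0.png",im[:,:,::-1]);np.savez(f"{n}0.npz",im=im,d=d,**arm.calibration(n))
    c=arm.calibration(n);print(n,c["mtx"],c["dist_coeffs"],c["R"],c["t"])
E
```

```text
{'clock': 0.0, 'joints': array([-1.22456164,  0.43522539,  0.02498284,  1.5741084 , -0.01161464,
        1.13401773, -0.07509192]), 'dq': array([-0.00189975, -0.00109745, -0.0013833 ,  0.00066203,  0.0019254 ,
        0.00115163, -0.00081309]), 'joint_efforts': array([ 5.58481815e-05, -6.67842937e+01,  9.84726660e-01, -3.14465868e+01,
       -6.06392696e-02,  4.28353669e-02,  2.00233872e-04]), 'position': array([0.27103522, 0.56262888, 0.24793921]), 'ee_rot': array([-6.99192621e-01, -3.06256729e+00,  2.50988673e-03]), 'force': array([ 0.79850997, -0.72814144, -0.1388827 ]), 'ft_torque': array([ 0.01189227,  0.0051479 , -0.01628448]), 'width': 0.9984769896993121}
scene [[360.91153513   0.         315.80661742]
 [  0.         360.91153513 202.90654985]
 [  0.           0.           1.        ]] [-0.05601753  0.          0.          0.          0.        ] [[ 0.37383368  0.9274817  -0.00510743]
 [ 0.57061159 -0.23432676 -0.78707902]
 [-0.73119819  0.29132228 -0.61683104]] [-0.19381055 -0.2657145   1.3027976 ]
top [[373.68502069   0.         314.16900088]
 [  0.         373.68502069 197.19940295]
 [  0.           0.           1.        ]] [-0.0668048  0.         0.         0.         0.       ] [[ 0.01242236 -0.9999152   0.00390788]
 [-0.99678257 -0.01269274 -0.07914163]
 [ 0.07918452 -0.00291218 -0.99685572]] [-0.02819794  0.54591804  1.03741132]
wrist [[325.67167184   0.         319.93878913]
 [  0.         325.67167184 207.17401594]
 [  0.           0.           1.        ]] [-0.04912063  0.          0.          0.          0.        ] [[ 0.43398513  0.90091786 -0.00198092]
 [ 0.8654386  -0.41628125  0.27879374]
 [ 0.25034564 -0.1227067  -0.96034896]] [-0.62367488 -0.03495337  0.39085998]
```

View pics/scene0.png

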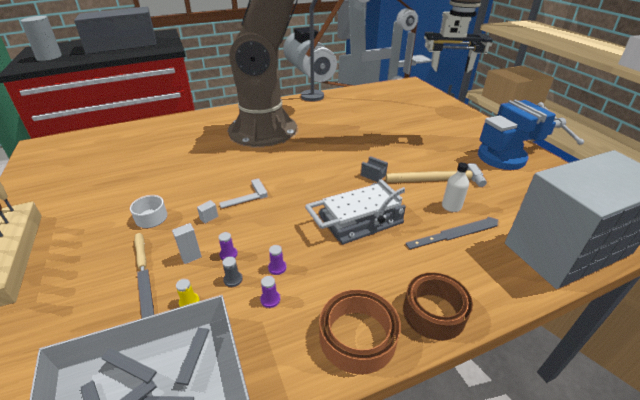

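View pics/top0.png

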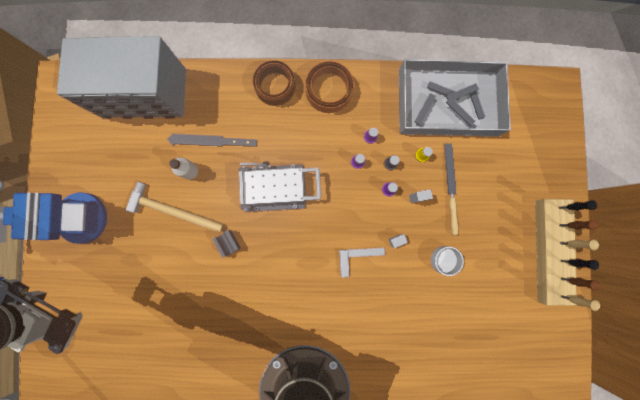

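View pics/wrist0.png

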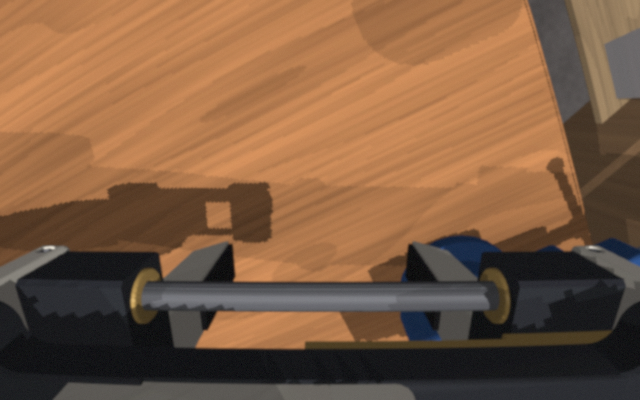

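The scene view shows the fixture with its bar at about (318,213) and the dark jack at (231,270). In the top view the bar is at about (318,183), the dark jack at (393,162), and purple and yellow look-alikes stand around it. Next I'll measure these more precisely.

```bash
cat > h.py <<'E'
import cv2,numpy as np
def rays(c,uv):
    uv=np.array(uv,float).reshape(-1,1,2)
    n=cv2.undistortPoints(uv,c["mtx"],c["dist_coeffs"]).reshape(-1,2)
    d=np.c_[n,np.ones(len(n))]@c["R"]
    return -c["R"].T@c["t"],d
def onz(c,uv,z):
    o,d=rays(c,uv);return o+d*((z-o[2])/d[:,2])[:,None]
def ond(c,uv,z):
    o,d=rays(c,uv);return o+d*np.array(z).reshape(-1,1)
def proj(c,X):
    return cv2.projectPoints(np.array(X,float).reshape(-1,1,3),cv2.Rodrigues(c["R"])[0],c["t"],c["mtx"],c["dist_coeffs"])[0].reshape(-1,2)
def cloud(c,d):
    v,u=np.mgrid[0:400,0:640];uv=np.c_[u.ravel(),v.ravel()]
    return ond(c,uv,d.ravel()).reshape(400,640,3)
def crop(im,x0,y0,x1,y1,k,fn):
    cv2.imwrite(fn,cv2.resize(im[y0:y1,x0:x1,::-1],None,fx=k,fy=k,interpolation=cv2.INTER_CUBIC))
E
python3 - <<'E'
from h import *
for n,b,k in(("top",(220,120,440,220),3.6),("scene",(120,170,420,320),2.6)):
    z=np.load(n+"0.npz");crop(z["im"],*b,k,f"pics/{n}_c.png")
    P=cloud(z,z["d"])
    for h in [(275,185),(260,185),(290,185),(318,183),(393,162),(395,157)] if n=="top" else [(231,262),(231,275),(350,210)]:
        print(n,h,P[h[1],h[0]],z["im"][h[1],h[0]])
    print(-z["R"].T@z["t"])
E
```

```text
top (275, 185) [0.5757385  0.08686273 0.0564451 ] [191 188 189]
top (260, 185) [ 0.46236496 -0.01824522  1.07746445] [237 235 236]
top (290, 185) [0.57553989 0.04520857 0.06284491] [230 228 230]
top (318, 183) [ 0.58229064 -0.03122303  0.06047309] [193 191 193]
top (393, 162) [ 0.64403995 -0.23848027  0.05730515] [190 188 190]
top (395, 157) [ 0.65870434 -0.24478055  0.05455298] [187 185 188]
[ 0.46236496 -0.01824522  1.07746445]
scene (231, 262) [ 0.6556303  -0.23775448  0.05842164] [197 201 206]
scene (231, 275) [ 0.66381389 -0.24375003  0.03057501] [58 61 65]
scene (350, 210) [0.60066039 0.05319622 0.06100655] [229 233 235]
[ 1.17667593 -0.26204226  0.59347782]
```

View pics/top_c.png

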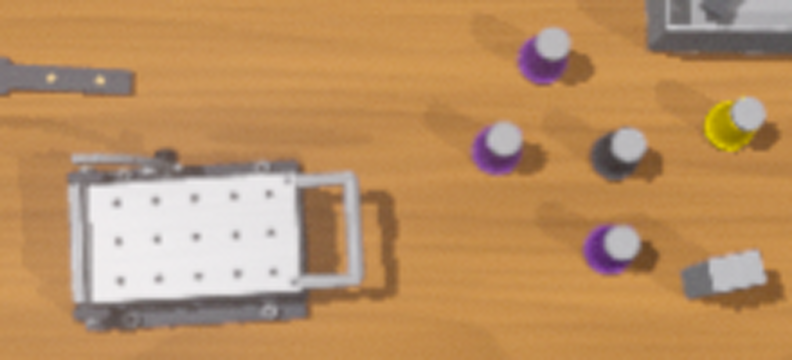

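View pics/scene_c.png

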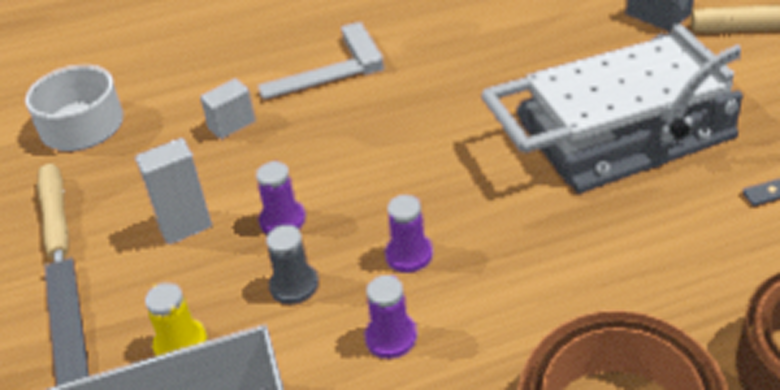

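```bash
python3 - <<'E'
from h import *
T=dict(np.load("top0.npz"));S=dict(np.load("scene0.npz"))
def comp(m,seed):
    n,l,st,c=cv2.connectedComponentsWithStats(m.astype(np.uint8));
    k=l[seed[1],seed[0]];return l==k,st[k],c[k]
# plate bright faces
for n,c,seed,zz in(("top",T,(275,190),.056),("scene",S,(352,208),.056)):
    g=cv2.cvtColor(c["im"],cv2.COLOR_RGB2GRAY);hsv=cv2.cvtColor(c["im"],cv2.COLOR_RGB2HSV)
    m=((g>205)&(hsv[...,1]<30)).astype(np.uint8);m=cv2.morphologyEx(m,cv2.MORPH_CLOSE,np.ones((5,5)))
    m,st,ce=comp(m,seed);print(n,st)
    v,u=np.nonzero(m);P=onz(c,np.c_[u,v],zz)[:,:2]
    r=cv2.minAreaRect((P*1000).astype(np.float32));print(r,cv2.boxPoints(r))
    ev=np.linalg.eigh(np.cov(P.T))[1][:,1];print("axis",ev,np.degrees(np.arctan2(ev[1],ev[0])),P.mean(0))
    D=cloud(c,c["d"])[m];print("depth mean z",np.median(D,0))
# heads
def head(c,box):
    x0,y0,x1,y1=box;im=c["im"][y0:y1,x0:x1].astype(int)
    return im
for n,c,boxes in(("top",T,dict(dark=(383,152,405,174),p1=(349,150,371,170),p2=(362,124,384,145),p3=(380,178,402,198),y=(414,143,436,164))),("scene",S,dict(dark=(218,252,246,288)))):
    for k,(x0,y0,x1,y1) in boxes.items():
        im=c["im"][y0:y1,x0:x1];hsv=cv2.cvtColor(im,cv2.COLOR_RGB2HSV)
        m=(hsv[...,1]<40)&(im.min(2)>140);
        v,u=np.nonzero(m);print(n,k,u.mean()+x0,v.mean()+y0,m.sum(),np.ptp(u)+1,np.ptp(v)+1)
        D=cloud(c,c["d"])[y0:y1,x0:x1][m];print(np.median(D,0))
E
```

```text
top [ 245  169   58   35 1811]
((573.9334716796875, 90.68675231933594), (88.559814453125, 156.40000915527344), 4.165172100067139) [[524.0907   165.46407 ]
 [535.4503     9.477155]
 [623.77625   15.909439]
 [612.4166   171.89635 ]]
axis [-0.08609333  0.99628708] 94.93889854939817 [0.57379893 0.09106702]
depth mean z [0.57298981 0.08972874 0.05799285]
scene [ 325  184   73   36 1402]
((571.245361328125, 94.3818359375), (89.90508270263672, 159.50413513183594), 1.8556712865829468) [[523.7339   172.63643 ]
 [528.8989    13.215943]
 [618.75684   16.127243]
 [613.5918   175.54773 ]]
axis [-0.06819746  0.99767184] 93.91046205317409 [0.57210855 0.09007935]
depth mean z [0.57591095 0.08599547 0.05930225]
top dark 394.046875 159.765625 64 9 9
[ 0.64993057 -0.24153544  0.05680684]
top p1 359.6363636363636 158.1818181818182 66 10 9
[ 0.65383854 -0.14630515  0.05705305]
top p2 373.11290322580646 131.59677419354838 62 9 8
[ 0.72954888 -0.18310321  0.05743449]
top p3 392.3134328358209 186.955223880597 67 10 9
[ 0.57429285 -0.23555276  0.0573165 ]
top y 427.4237288135593 151.135593220339 59 9 9
[ 0.67651324 -0.3349498   0.05730848]
scene dark 228.83673469387756 261.0816326530612 98 13 9
[ 0.65157398 -0.24119407  0.05792223]
```

Emit:
{"method": "step_arm", "body": {
  "plan": [
    {"wz": -1, "ty": -2.5},
    {"wz": -1, "ty": -3},
    {"wz": -1, "ty": -3, "tx": -1},
    {"wz": -1, "ty": -3, "tx": -1},
    {"wz": -1, "ty": -3, "tx": -1},
    {"ty": -3.3, "tx": -1.5},
    {"ty": -3.3, "tx": -1.5},
    {"ty": -3.3, "tx": -1.5},
    {"ty": -3.3, "tx": -1.5},
    {"ty": -3.3, "tx": -1.5, "hand": 0.4}
  ]
}}

```text
invalid input at $.plan[0]: expected keys wx, wy, wz, tx, ty, tz, hand
```

```bash
cat >> h.py <<'E'
from scipy.spatial.transform import Rotation as Ro
YAW=np.degrees(np.arctan2(.997,-.078))
def info(s,target=None,yaw=None):
    R=Ro.from_rotvec(s["ee_rot"]).as_matrix()
    print("t %.2f pos %s F %s w %.3f tilt %.3f ya %.2f"%(s["clock"],s["position"].round(4),s["force"].round(2),s["width"],R[2,2],np.degrees(np.arctan2(R[1,1],R[0,1]))))
    if target is not None:
        print("tool delta cm",(R.T@(np.array(target)-s["position"])*100).round(2))
E
python3 - <<'E'
from h import *;from cell import arm
info(arm.observe(),(.583,-.029,.17))
E
```

```text
t 0.15 pos [0.2711 0.5628 0.2481] F [-0.2   0.77 -0.32] w 0.999 tilt -1.000 ya 64.28
tool delta cm [-53.78 -39.77   7.87]
```

Emit:
{"method": "step_arm", "body": {
  "plan": [
    {"wx": 0, "wy": 0, "wz": -1, "tx": 0, "ty": -2.5, "tz": 0, "hand": 0.5},
    {"wx": 0, "wy": 0, "wz": -1, "tx": 0, "ty": -3, "tz": 0, "hand": 0.5},
    {"wx": 0, "wy": 0, "wz": -1, "tx": -1, "ty": -3, "tz": 0, "hand": 0.5},
    {"wx": 0, "wy": 0, "wz": -1, "tx": -1, "ty": -3, "tz": 0, "hand": 0.5},
    {"wx": 0, "wy": 0, "wz": -1, "tx": -1, "ty": -3, "tz": 0, "hand": 0.5},
    {"wx": 0, "wy": 0, "wz": 0, "tx": -1.5, "ty": -3.3, "tz": 0, "hand": 0.5},
    {"wx": 0, "wy": 0, "wz": 0, "tx": -1.5, "ty": -3.3, "tz": 0, "hand": 0.5},
    {"wx": 0, "wy": 0, "wz": 0, "tx": -1.5, "ty": -3.3, "tz": 0, "hand": 0.5},
    {"wx": 0, "wy": 0, "wz": 0, "tx": -1.5, "ty": -3.3, "tz": 0, "hand": 0.5},
    {"wx": 0, "wy": 0, "wz": 0, "tx": -1.5, "ty": -3.3, "tz": 0, "hand": 0.5}
  ]
}}

```text
clock: 0.98
position: [0.3553, 0.2588, 0.2488]
ee_rot: [-0.117, 3.139, 0.0]
force: [1.1, 0.6, 0.2]
width: 0.5
```

```bash
python3 - <<'E'
from h import *;from cell import arm
info(arm.observe(),(.583,-.029,.17))
E
```

```text
t 0.98 pos [0.3553 0.2588 0.2488] F [1.06 0.57 0.19] w 0.500 tilt -1.000 ya 94.29
tool delta cm [-20.56 -30.4    7.87]
```

Emit:
{"method": "step_arm", "body": {
  "plan": [
    {"wx": 0, "wy": 0, "wz": 0, "tx": -2.3, "ty": -3.4, "tz": 0.4, "hand": 0.5},
    {"wx": 0, "wy": 0, "wz": 0, "tx": -2.3, "ty": -3.4, "tz": 0.4, "hand": 0.5},
    {"wx": 0, "wy": 0, "wz": 0, "tx": -2.3, "ty": -3.4, "tz": 0.9, "hand": 0.5},
    {"wx": 0, "wy": 0, "wz": 0, "tx": -2.3, "ty": -3.4, "tz": 0.9, "hand": 0.5},
    {"wx": 0, "wy": 0, "wz": 0, "tx": -2.3, "ty": -3.4, "tz": 0.9, "hand": 0.5},
    {"wx": 0, "wy": 0, "wz": 0, "tx": -2.3, "ty": -3.4, "tz": 0.9, "hand": 0.5},
    {"wx": 0, "wy": 0, "wz": 0, "tx": -2.3, "ty": -3.4, "tz": 0.9, "hand": 0.5},
    {"wx": 0, "wy": 0, "wz": 0, "tx": -2.3, "ty": -3.4, "tz": 0.9, "hand": 0.5},
    {"wx": 0, "wy": 0, "wz": 0, "tx": -2.1, "ty": -3.2, "tz": 0.9, "hand": 0.4},
    {"wx": 0, "wy": 0, "wz": 0, "tx": 0, "ty": 0, "tz": 0.8, "hand": 0.4}
  ]
}}

```text
clock: 1.82
position: [0.5841, -0.0341, 0.1696]
ee_rot: [-0.104, 3.137, -0.007]
force: [-0.6, -0.1, 0.7]
width: 0.418
```

```bash
python3 - <<'E'
from h import *;from cell import arm
info(arm.observe(),(.583,-.029,.047))
c=arm.calibration("wrist");im,d=arm.get_image("wrist");np.savez("w1.npz",im=im,d=d,**c)
cv2.imwrite("pics/w1.png",im[:,:,::-1]);print(-c["R"].T@c["t"])
print(proj(c,[(.583,-.029,.05)]))
E
```

```text
t 1.82 pos [ 0.5841 -0.0341  0.1696] F [-0.58 -0.09  0.74] w 0.418 tilt -1.000 ya 93.81
tool delta cm [ 0.11  0.57 12.26]
[ 0.5084336  -0.03865228  0.30520291]
[[327.46840441 207.71583216]]
```

View pics/w1.png

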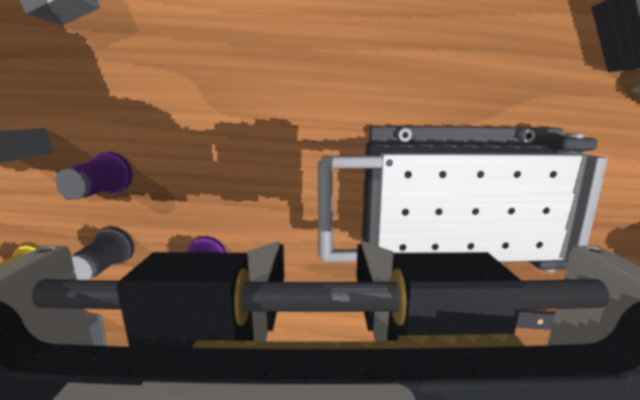

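```bash
python3 - <<'E'
from h import *
c=dict(np.load("w1.npz"));im=c["im"]
g=cv2.cvtColor(im,cv2.COLOR_RGB2GRAY);hsv=cv2.cvtColor(im,cv2.COLOR_RGB2HSV)
pts=[]
for v in range(172,246,3):
    u=[x for x in range(312,342) if hsv[v,x,1]<60]
    pts.append((np.mean(u),v));
    if v%5==0: print(v,u[0],u[-1])
P=onz(c,pts,.05);
a=np.polyfit(P[:,0],P[:,1],1);print(P[0],P[-1],"slope deg",np.degrees(np.arctan(a[0])),"y at .583",np.polyval(a,.583))
m=((g>200)&(hsv[...,1]<30)).astype(np.uint8);m=cv2.morphologyEx(m,cv2.MORPH_CLOSE,np.ones((7,7)))
n,l=cv2.connectedComponents(m);k=l[225,440];v,u=np.nonzero(l==k);Q=onz(c,np.c_[u,v],.056)[:,:2]
r=cv2.minAreaRect((Q*1000).astype(np.float32));print(r,cv2.boxPoints(r))
# side bars ends
print(onz(c,[(325,160),(325,256)],.05))
E
```

```text
175 318 331
190 318 331
205 319 331
220 318 331
235 319 331
[ 0.55373323 -0.0330937   0.05      ] [ 0.61497939 -0.02832748  0.05      ] slope deg 4.39665303071669 y at .583 -0.031087890846762674
((575.1634521484375, 91.48987579345703), (88.5887222290039, 156.83627319335938), 3.9887232780456543) [[525.5216   166.63695 ]
 [536.43115   10.180567]
 [624.8053    16.342804]
 [613.89575  172.79918 ]]
[[ 0.5442429  -0.03376476  0.05      ]
 [ 0.62604834 -0.02796402  0.05      ]]
```

```bash
python3 - <<'E'
from h import *;from cell import arm
info(arm.observe(),(.5845,-.030,.051))
E
```

```text
t 1.87 pos [ 0.5814 -0.0305  0.1678] F [-1.39  1.55 -1.96] w 0.410 tilt -1.000 ya 93.92
tool delta cm [-0.33  0.06 11.68]
```

Emit:
{"method": "step_arm", "body": {
  "plan": [
    {"wx": 0, "wy": 0, "wz": 0, "tx": 0, "ty": 0, "tz": 0.5, "hand": 0.38},
    {"wx": 0, "wy": 0, "wz": 0, "tx": 0, "ty": 0, "tz": 1, "hand": 0.38},
    {"wx": 0, "wy": 0, "wz": 0, "tx": 0, "ty": 0, "tz": 1, "hand": 0.38},
    {"wx": 0, "wy": 0, "wz": 0, "tx": 0, "ty": 0, "tz": 1, "hand": 0.38},
    {"wx": 0, "wy": 0, "wz": 0, "tx": 0, "ty": 0, "tz": 1, "hand": 0.38},
    {"wx": 0, "wy": 0, "wz": 0, "tx": 0, "ty": 0, "tz": 1, "hand": 0.38},
    {"wx": 0, "wy": 0, "wz": 0, "tx": 0, "ty": 0, "tz": 1, "hand": 0.38},
    {"wx": 0, "wy": 0, "wz": 0, "tx": 0, "ty": 0, "tz": 0.5, "hand": 0.38},
    {"wx": 0, "wy": 0, "wz": 0, "tx": 0, "ty": 0, "tz": 0, "hand": 0.38},
    {"wx": 0, "wy": 0, "wz": 0, "tx": 0, "ty": 0, "tz": 0, "hand": 0.38}
  ]
}}

```text
clock: 2.7
position: [0.5807, -0.0258, 0.0999]
ee_rot: [0.117, -3.139, 0.0]
force: [0.8, -0.1, 0.5]
width: 0.382
```

```bash
python3 - <<'E'
from h import *;from cell import arm
info(arm.observe(),(.5845,-.030,.051))
E
```

```text
t 2.70 pos [ 0.5807 -0.0258  0.0999] F [ 0.76 -0.08  0.54] w 0.382 tilt -1.000 ya 94.28
tool delta cm [-0.35 -0.45  4.89]
```

Emit:
{"method": "step_arm", "body": {
  "plan": [
    {"wx": 0, "wy": 0, "wz": 0, "tx": -0.35, "ty": -0.45, "tz": 0.4, "hand": 0.38},
    {"wx": 0, "wy": 0, "wz": 0, "tx": 0, "ty": 0, "tz": 1, "hand": 0.38},
    {"wx": 0, "wy": 0, "wz": 0, "tx": 0, "ty": 0, "tz": 1, "hand": 0.38},
    {"wx": 0, "wy": 0, "wz": 0, "tx": 0, "ty": 0, "tz": 1, "hand": 0.38},
    {"wx": 0, "wy": 0, "wz": 0, "tx": 0, "ty": 0, "tz": 1, "hand": 0.38},
    {"wx": 0, "wy": 0, "wz": 0, "tx": 0, "ty": 0, "tz": 0.5, "hand": 0.38},
    {"wx": 0, "wy": 0, "wz": 0, "tx": 0, "ty": 0, "tz": 0, "hand": 0.3},
    {"wx": 0, "wy": 0, "wz": 0, "tx": 0, "ty": 0, "tz": 0, "hand": 0.2},
    {"wx": 0, "wy": 0, "wz": 0, "tx": 0, "ty": 0, "tz": 0, "hand": 0.1},
    {"wx": 0, "wy": 0, "wz": 0, "tx": 0, "ty": 0, "tz": 0, "hand": 0.05}
  ],
  "force": 25
}}

```text
clock: 3.53
position: [0.585, -0.03, 0.0517]
ee_rot: [-0.117, 3.138, -0.0]
force: [1.0, -8.3, -0.7]
width: 0.142
```

```bash
python3 - <<'E'
from h import *;from cell import arm
s=arm.observe();info(s)
# arc plan: steps of plate angle, deltas of bar in fixture x,z
a=np.radians(np.arange(0,79,2.6));x=.205*np.cos(a)-.010*np.sin(a);z=.205*np.sin(a)+.010*np.cos(a)
for i in range(1,len(a)): print(i,"ty %.2f tz %.2f"%(-(x[i]-x[i-1])*-100*-1 *-1,-(z[i]-z[i-1])*100))
E
```

```text
t 3.53 pos [ 0.585  -0.03    0.0517] F [ 0.98 -8.34 -0.73] w 0.142 tilt -1.000 ya 94.28
1 ty -0.07 tz -0.93
2 ty -0.11 tz -0.92
3 ty -0.15 tz -0.92
4 ty -0.19 tz -0.91
5 ty -0.23 tz -0.90
6 ty -0.27 tz -0.89
7 ty -0.31 tz -0.88
8 ty -0.35 tz -0.86
9 ty -0.39 tz -0.84
10 ty -0.43 tz -0.83
11 ty -0.47 tz -0.81
12 ty -0.50 tz -0.78
13 ty -0.54 tz -0.76
14 ty -0.57 tz -0.73
15 ty -0.60 tz -0.71
16 ty -0.64 tz -0.68
17 ty -0.67 tz -0.65
18 ty -0.70 tz -0.62
19 ty -0.72 tz -0.59
20 ty -0.75 tz -0.55
21 ty -0.77 tz -0.52
22 ty -0.80 tz -0.48
23 ty -0.82 tz -0.45
24 ty -0.84 tz -0.41
25 ty -0.85 tz -0.37
26 ty -0.87 tz -0.33
27 ty -0.88 tz -0.29
28 ty -0.90 tz -0.25
29 ty -0.91 tz -0.21
30 ty -0.92 tz -0.17
```

Emit:
{"method": "step_arm", "body": {
  "plan": [
    {"wx": 0, "wy": 0, "wz": 0, "tx": 0, "ty": 0.07, "tz": -0.93, "hand": 0.05},
    {"wx": 0, "wy": 0, "wz": 0, "tx": 0, "ty": 0.11, "tz": -0.92, "hand": 0.05},
    {"wx": 0, "wy": 0, "wz": 0, "tx": 0, "ty": 0.15, "tz": -0.92, "hand": 0.05},
    {"wx": 0, "wy": 0, "wz": 0, "tx": 0, "ty": 0.19, "tz": -0.91, "hand": 0.05},
    {"wx": 0, "wy": 0, "wz": 0, "tx": 0, "ty": 0.23, "tz": -0.9, "hand": 0.05},
    {"wx": 0, "wy": 0, "wz": 0, "tx": 0, "ty": 0.27, "tz": -0.89, "hand": 0.05},
    {"wx": 0, "wy": 0, "wz": 0, "tx": 0, "ty": 0.31, "tz": -0.88, "hand": 0.05},
    {"wx": 0, "wy": 0, "wz": 0, "tx": 0, "ty": 0.35, "tz": -0.86, "hand": 0.05},
    {"wx": 0, "wy": 0, "wz": 0, "tx": 0, "ty": 0.39, "tz": -0.84, "hand": 0.05},
    {"wx": 0, "wy": 0, "wz": 0, "tx": 0, "ty": 0.43, "tz": -0.83, "hand": 0.05}
  ]
}}

```text
clock: 4.37
position: [0.583, -0.0037, 0.141]
ee_rot: [-0.118, 3.138, 0.001]
force: [6.2, 5.1, -9.3]
width: 0.122
```

```bash
python3 - <<'E'
from h import *;from cell import arm
s=arm.observe();info(s)
im,d=arm.get_image("scene");crop(im,180,100,480,320,2.6,"pics/s2.png")
E
```

```text
t 4.37 pos [ 0.583  -0.0037  0.141 ] F [ 6.19  5.14 -9.29] w 0.122 tilt -1.000 ya 94.32
```

View pics/s2.png

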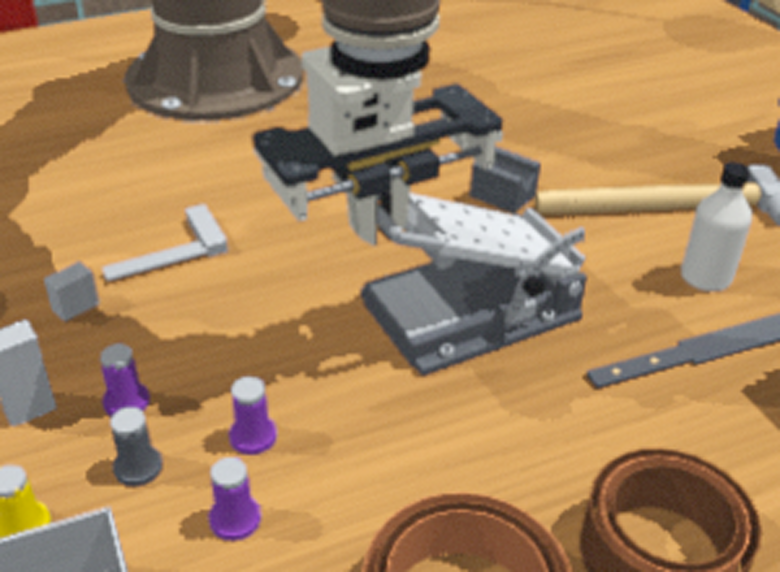

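The plate is rising, with the bar held at about (385,220). Nothing else has moved, so I'll continue the arc.

Emit:
{"method": "step_arm", "body": {
  "plan": [
    {"wx": 0, "wy": 0, "wz": 0, "tx": 0, "ty": 0.47, "tz": -0.81, "hand": 0.05},
    {"wx": 0, "wy": 0, "wz": 0, "tx": 0, "ty": 0.5, "tz": -0.78, "hand": 0.05},
    {"wx": 0, "wy": 0, "wz": 0, "tx": 0, "ty": 0.54, "tz": -0.76, "hand": 0.05},
    {"wx": 0, "wy": 0, "wz": 0, "tx": 0, "ty": 0.57, "tz": -0.73, "hand": 0.05},
    {"wx": 0, "wy": 0, "wz": 0, "tx": 0, "ty": 0.6, "tz": -0.71, "hand": 0.05},
    {"wx": 0, "wy": 0, "wz": 0, "tx": 0, "ty": 0.64, "tz": -0.68, "hand": 0.05},
    {"wx": 0, "wy": 0, "wz": 0, "tx": 0, "ty": 0.67, "tz": -0.65, "hand": 0.05},
    {"wx": 0, "wy": 0, "wz": 0, "tx": 0, "ty": 0.7, "tz": -0.62, "hand": 0.05},
    {"wx": 0, "wy": 0, "wz": 0, "tx": 0, "ty": 0.72, "tz": -0.59, "hand": 0.05},
    {"wx": 0, "wy": 0, "wz": 0, "tx": 0, "ty": 0.75, "tz": -0.55, "hand": 0.05}
  ]
}}

```text
clock: 5.25
position: [0.5788, 0.0567, 0.2092]
ee_rot: [-0.117, 3.138, -0.001]
force: [8.6, 0.8, -12.0]
width: 0.12
```

Emit:
{"method": "step_arm", "body": {
  "plan": [
    {"wx": 0, "wy": 0, "wz": 0, "tx": 0, "ty": 0.77, "tz": -0.52, "hand": 0.05},
    {"wx": 0, "wy": 0, "wz": 0, "tx": 0, "ty": 0.8, "tz": -0.48, "hand": 0.05},
    {"wx": 0, "wy": 0, "wz": 0, "tx": 0, "ty": 0.82, "tz": -0.45, "hand": 0.05},
    {"wx": 0, "wy": 0, "wz": 0, "tx": 0, "ty": 0.84, "tz": -0.41, "hand": 0.05},
    {"wx": 0, "wy": 0, "wz": 0, "tx": 0, "ty": 0.85, "tz": -0.37, "hand": 0.05},
    {"wx": 0, "wy": 0, "wz": 0, "tx": 0, "ty": 0.87, "tz": -0.33, "hand": 0.05},
    {"wx": 0, "wy": 0, "wz": 0, "tx": 0, "ty": 0.88, "tz": -0.29, "hand": 0.05},
    {"wx": 0, "wy": 0, "wz": 0, "tx": 0, "ty": 0.9, "tz": -0.25, "hand": 0.05},
    {"wx": 0, "wy": 0, "wz": 0, "tx": 0, "ty": 0, "tz": 0, "hand": 0.05},
    {"wx": 0, "wy": 0, "wz": 0, "tx": 0, "ty": 0, "tz": 0, "hand": 0.05}
  ]
}}

```text
clock: 6.08
position: [0.5742, 0.1239, 0.2415]
ee_rot: [-0.118, 3.136, 0.001]
force: [3.9, 1.0, 6.9]
width: 0.119
```

```bash
python3 - <<'E'
from h import *;from cell import arm
s=arm.observe();info(s)
im,d=arm.get_image("scene");crop(im,180,70,480,290,2.6,"pics/s3.png")
E
```

```text
t 6.08 pos [0.5742 0.1239 0.2415] F [3.9  1.02 6.86] w 0.119 tilt -1.000 ya 94.30
```

View pics/s3.png

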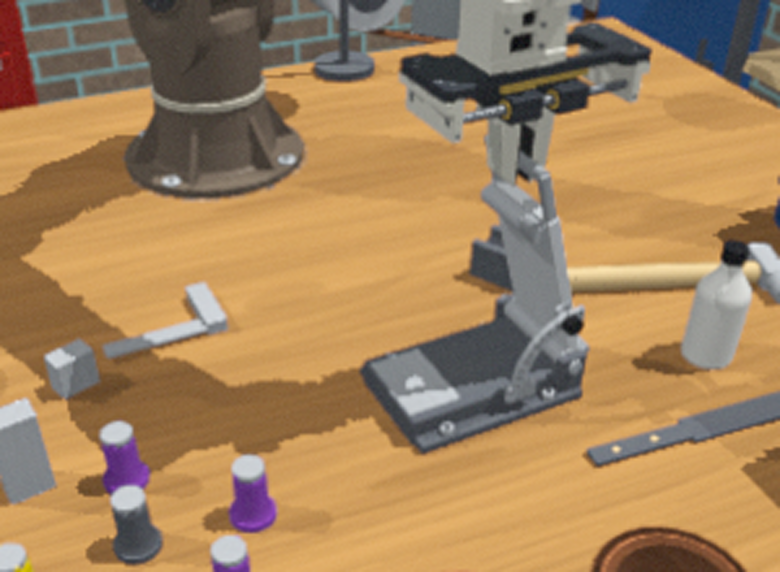

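Emit:
{"method": "step_arm", "body": {
  "plan": [
    {"wx": 0, "wy": 0, "wz": 0, "tx": 0, "ty": 0, "tz": 0, "hand": 0.3},
    {"wx": 0, "wy": 0, "wz": 0, "tx": 0, "ty": 0, "tz": 0, "hand": 0.4},
    {"wx": 0, "wy": 0, "wz": 0, "tx": 0, "ty": 0, "tz": 0, "hand": 0.4},
    {"wx": 0, "wy": 0, "wz": 0, "tx": 0, "ty": 0, "tz": -0.5, "hand": 0.4},
    {"wx": 0, "wy": 0, "wz": 0, "tx": 0, "ty": 0, "tz": -1.5, "hand": 0.4},
    {"wx": 0, "wy": 0, "wz": 0, "tx": 0, "ty": 0, "tz": -2.5, "hand": 0.4},
    {"wx": 0, "wy": 0, "wz": 0, "tx": 0, "ty": -2, "tz": -2, "hand": 0.4},
    {"wx": 0, "wy": 0, "wz": 1, "tx": -1, "ty": -3.3, "tz": 0, "hand": 0.5},
    {"wx": 0, "wy": 0, "wz": 1, "tx": -1, "ty": -3.3, "tz": 0, "hand": 0.55},
    {"wx": 0, "wy": 0, "wz": 1, "tx": -1, "ty": -3.3, "tz": 0, "hand": 0.55}
  ]
}}

```text
clock: 6.97
position: [0.6019, 0.0032, 0.3054]
ee_rot: [0.381, 3.118, 0.001]
force: [0.6, 0.6, 0.2]
width: 0.538
```

```bash
python3 - <<'E'
from h import *;from cell import arm
s=arm.observe();info(s,(.6505,-.2413,.16));print(s["joints"])
E
```

```text
t 6.97 pos [0.6019 0.0032 0.3054] F [0.62 0.62 0.16] w 0.538 tilt -1.000 ya 76.07
tool delta cm [-10.6  -22.57  14.54]
[-0.33986589  0.36161533  0.34666053  1.56947975 -0.12806504  1.23231692
  1.35623881]
```

Emit:
{"method": "step_arm", "body": {
  "plan": [
    {"wx": 0, "wy": 0, "wz": 1, "tx": -1.18, "ty": -2.2, "tz": 0, "hand": 0.6},
    {"wx": 0, "wy": 0, "wz": 1, "tx": -1.41, "ty": -2.06, "tz": 0, "hand": 0.6},
    {"wx": 0, "wy": 0, "wz": 1, "tx": -1.62, "ty": -1.9, "tz": 1, "hand": 0.6},
    {"wx": 0, "wy": 0, "wz": 1, "tx": -1.81, "ty": -1.73, "tz": 1.5, "hand": 0.6},
    {"wx": 0, "wy": 0, "wz": 1, "tx": -1.98, "ty": -1.53, "tz": 1.5, "hand": 0.6},
    {"wx": 0, "wy": 0, "wz": 1, "tx": -2.12, "ty": -1.31, "tz": 1.5, "hand": 0.6},
    {"wx": 0, "wy": 0, "wz": 1, "tx": -2.25, "ty": -1.08, "tz": 1.5, "hand": 0.6},
    {"wx": 0, "wy": 0, "wz": 1, "tx": -2.35, "ty": -0.84, "tz": 1.5, "hand": 0.6},
    {"wx": 0, "wy": 0, "wz": 1, "tx": -2.43, "ty": -0.6, "tz": 1.5, "hand": 0.6},
    {"wx": 0, "wy": 0, "wz": 1, "tx": -2.48, "ty": -0.34, "tz": 1.5, "hand": 0.6}
  ]
}}

```text
clock: 7.8
position: [0.6643, -0.2386, 0.1891]
ee_rot: [-1.89, -2.508, -0.0]
force: [-0.1, -0.1, -0.4]
width: 0.599
```

```bash
python3 - <<'E'
from h import *;from cell import arm
s=arm.observe();info(s,(.6505,-.2413,.16));print(s["joints"])
c=arm.calibration("wrist");im,d=arm.get_image("wrist");np.savez("w2.npz",im=im,d=d,**c)
cv2.imwrite("pics/w2.png",im[:,:,::-1])
im,d=arm.get_image("top");np.savez("top2.npz",im=im,d=d,**arm.calibration("top"));crop(im,220,100,460,220,3.3,"pics/t2.png")
info(arm.observe(),(.6505,-.2413,.16))
E
```

```text
t 7.80 pos [ 0.6643 -0.2386  0.1891] F [-0.05 -0.13 -0.42] w 0.599 tilt -1.000 ya 16.00
tool delta cm [ 0.12 -1.4   2.91]
[-0.06942931  0.66426802  0.5829193   1.45370181 -0.38322289  1.13915717
  0.85600799]
t 7.90 pos [ 0.6621 -0.2422  0.1868] F [-0.05 -0.26  0.09] w 0.601 tilt -1.000 ya 15.75
tool delta cm [ 0.41 -1.08  2.69]
```

View pics/w2.png

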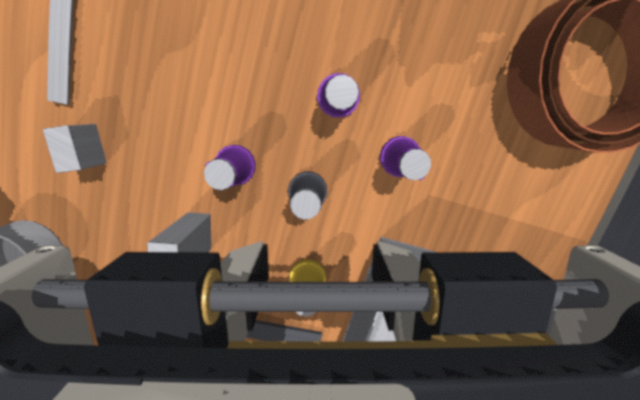

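View pics/t2.png

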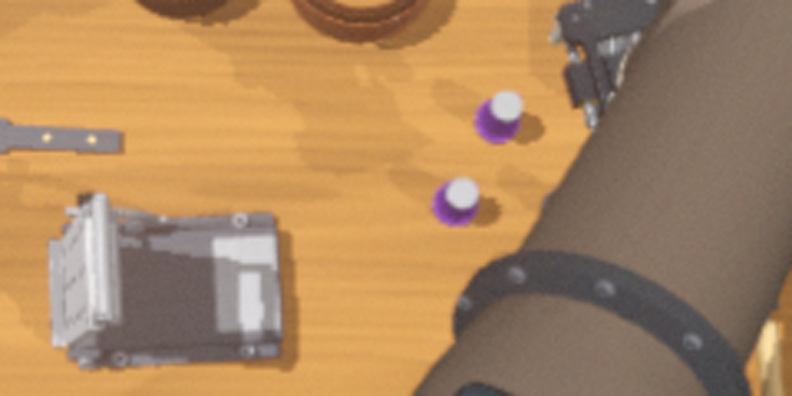

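```bash
python3 - <<'E'
from h import *
c=dict(np.load("w2.npz"));im=c["im"]
def head(c,box):
    x0,y0,x1,y1=box;im=c["im"][y0:y1,x0:x1];hsv=cv2.cvtColor(im,cv2.COLOR_RGB2HSV)
    m=(hsv[...,1]<50)&(im.min(2)>150);v,u=np.nonzero(m)
    (cx,cy),r=cv2.minEnclosingCircle(np.c_[u,v].astype(np.float32))
    return (u.mean()+x0,v.mean()+y0),m.sum(),r,np.median(cloud(c,c["d"])[y0:y1,x0:x1][m],0)
p,n,r,dm=head(c,(284,165,332,224));print(p,n,r,dm)
T=dict(np.load("top0.npz"));S=dict(np.load("scene0.npz"))
A=[];b=[]
for cc,uv in((c,p),(T,(394.05,159.77)),(S,(228.84,261.08))):
    o,d=rays(cc,[uv]);d=d[0]/np.linalg.norm(d[0]);M=np.eye(3)-np.outer(d,d);A.append(M);b.append(M@o)
    print(onz(cc,[uv],.056),onz(cc,[uv],.060))
X=np.linalg.lstsq(np.vstack(A),np.hstack(b),rcond=None)[0];print("tri",X)
for i in((0,1),(0,2),(1,2)): print(i,np.linalg.lstsq(np.vstack([A[k] for k in i]),np.hstack([b[k] for k in i]),rcond=None)[0])
# foot: dark mask
hsv=cv2.cvtColor(im,cv2.COLOR_RGB2HSV);m=np.zeros(im.shape[:2],bool);m[165:224,284:332]=(im[165:224,284:332].max(2)<95)&(hsv[165:224,284:332,1]<70)
v,u=np.nonzero(m);print(u.min(),u.max(),v.min(),v.max())
print("foot top mid-far",onz(c,[((u.min()+u.max())/2,v.min())],.008), proj(c,[[*X[:2],.0]]))
E
```

```text
(np.float64(305.13292117465227), np.float64(204.4018547140649)) 647 14.564674377441406 [ 0.65163052 -0.24242983  0.05739471]
[[ 0.65165877 -0.24280132  0.056     ]] [[ 0.65153361 -0.24166955  0.06      ]]
[[ 0.65058684 -0.24174237  0.056     ]] [[ 0.64984977 -0.24086717  0.06      ]]
[[ 0.64915821 -0.24119954  0.056     ]] [[ 0.65308408 -0.24135465  0.06      ]]
tri [ 0.65094842 -0.24162205  0.05786174]
(0, 1) [ 0.65151202 -0.24314068  0.05251416]
(0, 2) [ 0.65167819 -0.24164687  0.0587725 ]
(1, 2) [ 0.65037109 -0.24135349  0.05727817]
289 325 172 202
foot top mid-far [[ 0.64620326 -0.2239627   0.008     ]] [[307.19830317 188.3427648 ]]
```

Emit:
{"method": "step_arm", "body": {
  "plan": [
    {"wx": 0, "wy": 0, "wz": 1, "tx": 0.2, "ty": -0.5, "tz": 0.5, "hand": 0.6},
    {"wx": 0, "wy": 0, "wz": 0.95, "tx": 0.1, "ty": -0.5, "tz": 1, "hand": 0.6},
    {"wx": 0, "wy": 0, "wz": 0, "tx": 0, "ty": 0, "tz": 1.5, "hand": 0.6},
    {"wx": 0, "wy": 0, "wz": 0, "tx": 0, "ty": 0, "tz": 1.5, "hand": 0.6},
    {"wx": 0, "wy": 0, "wz": 0, "tx": 0, "ty": 0, "tz": 1.5, "hand": 0.6},
    {"wx": 0, "wy": 0, "wz": 0, "tx": 0, "ty": 0, "tz": 0.5, "hand": 0.6},
    {"wx": 0, "wy": 0, "wz": 0, "tx": 0, "ty": 0, "tz": 0, "hand": 0.6},
    {"wx": 0, "wy": 0, "wz": 0, "tx": 0, "ty": 0, "tz": 0, "hand": 0.6},
    {"wx": 0, "wy": 0, "wz": 0, "tx": 0, "ty": 0, "tz": 0, "hand": 0.6},
    {"wx": 0, "wy": 0, "wz": 0, "tx": 0, "ty": 0, "tz": 0, "hand": 0.6}
  ]
}}

```text
clock: 8.73
position: [0.6544, -0.2373, 0.126]
ee_rot: [2.13, 2.308, 0.001]
force: [0.6, -0.4, -0.4]
width: 0.599
```

```bash
python3 - <<'E'
from h import *;from cell import arm
s=arm.observe();info(s,(.651,-.242,.042))
E
```

```text
t 8.73 pos [ 0.6544 -0.2373  0.126 ] F [ 0.63 -0.44 -0.37] w 0.599 tilt -1.000 ya 4.59
tool delta cm [-0.44 -0.39  8.4 ]
```

Emit:
{"method": "step_arm", "body": {
  "plan": [
    {"wx": 0, "wy": 0, "wz": 0, "tx": -0.44, "ty": -0.39, "tz": 0.4, "hand": 0.6},
    {"wx": 0, "wy": 0, "wz": 0, "tx": 0, "ty": 0, "tz": 1, "hand": 0.6},
    {"wx": 0, "wy": 0, "wz": 0, "tx": 0, "ty": 0, "tz": 1.2, "hand": 0.6},
    {"wx": 0, "wy": 0, "wz": 0, "tx": 0, "ty": 0, "tz": 1.2, "hand": 0.6},
    {"wx": 0, "wy": 0, "wz": 0, "tx": 0, "ty": 0, "tz": 1.2, "hand": 0.6},
    {"wx": 0, "wy": 0, "wz": 0, "tx": 0, "ty": 0, "tz": 1.2, "hand": 0.6},
    {"wx": 0, "wy": 0, "wz": 0, "tx": 0, "ty": 0, "tz": 1.2, "hand": 0.6},
    {"wx": 0, "wy": 0, "wz": 0, "tx": 0, "ty": 0, "tz": 0.7, "hand": 0.6},
    {"wx": 0, "wy": 0, "wz": 0, "tx": 0, "ty": 0, "tz": 0.3, "hand": 0.6},
    {"wx": 0, "wy": 0, "wz": 0, "tx": 0, "ty": 0, "tz": 0, "hand": 0.6}
  ]
}}

```text
clock: 9.57
position: [0.65, -0.2416, 0.0398]
ee_rot: [-2.13, -2.308, 0.001]
force: [-0.1, -0.0, 0.8]
width: 0.6
```

Emit:
{"method": "step_arm", "body": {
  "plan": [
    {"wx": 0, "wy": 0, "wz": 0, "tx": 0, "ty": 0, "tz": 0, "hand": 0.5},
    {"wx": 0, "wy": 0, "wz": 0, "tx": 0, "ty": 0, "tz": 0, "hand": 0.42},
    {"wx": 0, "wy": 0, "wz": 0, "tx": 0, "ty": 0, "tz": 0, "hand": 0.37},
    {"wx": 0, "wy": 0, "wz": 0, "tx": 0, "ty": 0, "tz": 0, "hand": 0.33},
    {"wx": 0, "wy": 0, "wz": 0, "tx": 0, "ty": 0, "tz": 0, "hand": 0.3},
    {"wx": 0, "wy": 0, "wz": 0, "tx": 0, "ty": 0, "tz": 0, "hand": 0.2},
    {"wx": 0, "wy": 0, "wz": 0, "tx": 0, "ty": 0, "tz": 0, "hand": 0.1},
    {"wx": 0, "wy": 0, "wz": 0, "tx": 0, "ty": 0, "tz": 0, "hand": 0.1},
    {"wx": 0, "wy": 0, "wz": 0, "tx": 0, "ty": 0, "tz": 0, "hand": 0.1},
    {"wx": 0, "wy": 0, "wz": 0, "tx": 0, "ty": 0, "tz": 0, "hand": 0.1}
  ],
  "force": 25
}}

```text
clock: 10.4
position: [0.6512, -0.2418, 0.0414]
ee_rot: [2.13, 2.308, 0.001]
force: [2.7, 0.6, 6.5]
width: 0.3
```

```bash
python3 - <<'E'
from h import *;from cell import arm
s=arm.observe();info(s)
c=arm.calibration("wrist");im,d=arm.get_image("wrist");cv2.imwrite("pics/w3.png",im[:,:,::-1])
im,d=arm.get_image("scene");crop(im,100,140,400,330,2.6,"pics/s4.png")
E
```

```text
t 10.40 pos [ 0.6512 -0.2418  0.0414] F [2.72 0.58 6.53] w 0.300 tilt -1.000 ya 4.60
```

View pics/s4.png

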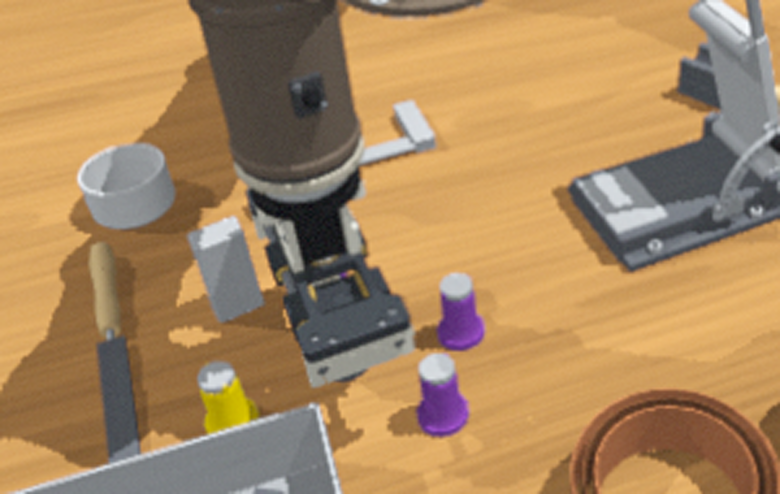

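View pics/w3.png

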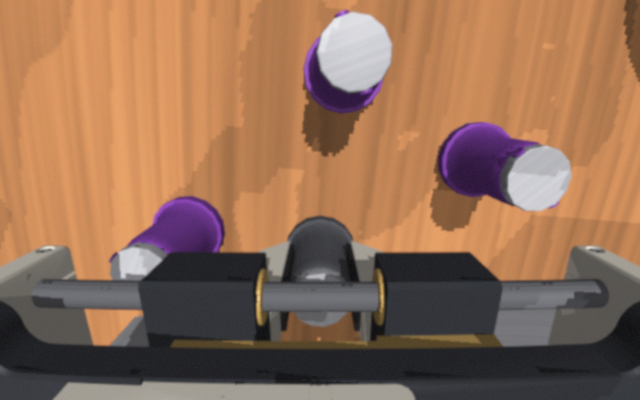

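```bash
python3 - <<'E'
from h import *;from cell import arm
c=arm.calibration("wrist");C=-c["R"].T@c["t"];s=arm.observe();print(C-s["position"])
S=arm.calibration("scene");print((proj(S,[C,s["position"]])-[100,140])*2.6)
T=arm.calibration("top");print(proj(T,[C,s["position"]]))
print("fwd",c["R"][2])
E
```

```text
[-0.00664803  0.07466054  0.13570051]
[[409.79294626 166.14874903]
 [337.68483652 329.61792244]]
[[374.46044152 152.91189888]
 [392.9410217  160.4911525 ]]
fwd [ 0.02388978 -0.27846451 -0.96014936]
```

Emit:
{"method": "step_arm", "body": {
  "plan": [
    {"wx": 0, "wy": 0, "wz": 0, "tx": 0, "ty": 0, "tz": -0.3, "hand": 0.1},
    {"wx": 0, "wy": 0, "wz": 0, "tx": 0, "ty": 0, "tz": -0.8, "hand": 0.1},
    {"wx": 0, "wy": 0, "wz": 0, "tx": 0, "ty": 0, "tz": -1.5, "hand": 0.1},
    {"wx": 0, "wy": 0, "wz": 0, "tx": 0, "ty": 0, "tz": -2, "hand": 0.1},
    {"wx": 0, "wy": 0, "wz": 0, "tx": 0, "ty": 0, "tz": -2, "hand": 0.1},
    {"wx": 0, "wy": 0, "wz": 0, "tx": 0, "ty": 0, "tz": -2, "hand": 0.1},
    {"wx": 0, "wy": 0, "wz": 0, "tx": 1, "ty": -0.2, "tz": -1.5, "hand": 0.1},
    {"wx": 0, "wy": 0, "wz": 0, "tx": 2, "ty": -0.4, "tz": -0.9, "hand": 0.1},
    {"wx": 0, "wy": 0, "wz": 0, "tx": 2.5, "ty": -0.4, "tz": 0, "hand": 0.1},
    {"wx": 0, "wy": 0, "wz": 0, "tx": 2.5, "ty": -0.4, "tz": 0, "hand": 0.1}
  ]
}}

```text
clock: 11.33
position: [0.6293, -0.1623, 0.1521]
ee_rot: [2.132, 2.307, 0.001]
force: [-0.0, 1.4, -4.0]
width: 0.3
```

Emit:
{"method": "step_arm", "body": {
  "plan": [
    {"wx": 0, "wy": 0, "wz": 0, "tx": 2.6, "ty": -0.4, "tz": 0, "hand": 0.1},
    {"wx": 0, "wy": 0, "wz": 0, "tx": 2.6, "ty": -0.5, "tz": 0, "hand": 0.1},
    {"wx": 0, "wy": 0, "wz": 0, "tx": 2.6, "ty": -0.5, "tz": 0, "hand": 0.1},
    {"wx": 0, "wy": 0, "wz": 0, "tx": 2.6, "ty": -0.5, "tz": 0, "hand": 0.1},
    {"wx": 0, "wy": 0, "wz": 0, "tx": 2.6, "ty": -0.5, "tz": 0, "hand": 0.1},
    {"wx": 0, "wy": 0, "wz": 0, "tx": 2, "ty": -0.5, "tz": 0, "hand": 0.1},
    {"wx": 0, "wy": 0, "wz": 0, "tx": 1, "ty": -0.2, "tz": 0, "hand": 0.1},
    {"wx": 0, "wy": 0, "wz": 0, "tx": 0, "ty": 0, "tz": 0, "hand": 0.1},
    {"wx": 0, "wy": 0, "wz": 0, "tx": 0, "ty": 0, "tz": 0, "hand": 0.1},
    {"wx": 0, "wy": 0, "wz": 0, "tx": 0, "ty": 0, "tz": 0, "hand": 0.1}
  ]
}}

```text
clock: 12.17
position: [0.5865, -0.0076, 0.1513]
ee_rot: [2.132, 2.306, -0.0]
force: [0.9, -0.4, -4.7]
width: 0.303
```

```bash
python3 - <<'E'
from h import *;from cell import arm
s=arm.observe();info(s,(.5792,.0396,.0724))
c=arm.calibration("wrist");im,d=arm.get_image("wrist");np.savez("w4.npz",im=im,d=d,**c);cv2.imwrite("pics/w4.png",im[:,:,::-1])
im,d=arm.get_image("scene");crop(im,180,50,480,270,2.6,"pics/s5.png");np.savez("s5.npz",im=im,d=d,**arm.calibration("scene"))
E
```

```text
t 12.17 pos [ 0.5865 -0.0076  0.1513] F [ 0.86 -0.44 -4.72] w 0.303 tilt -1.000 ya 4.50
tool delta cm [ 4.77 -0.36  7.88]
```

View pics/w4.png

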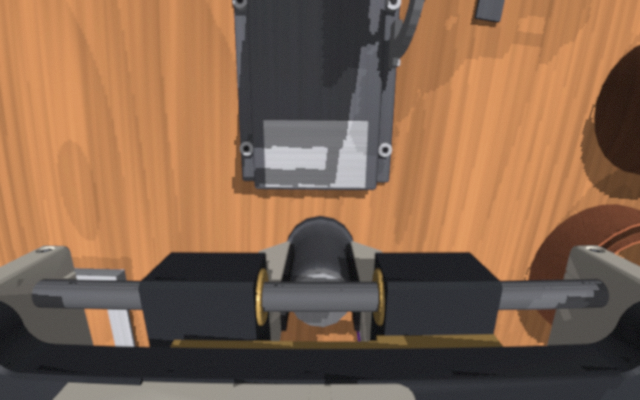

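View pics/s5.png

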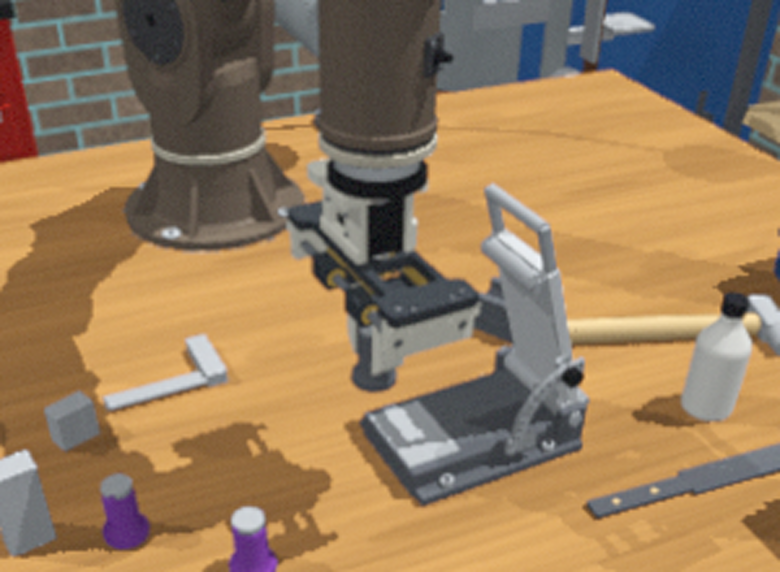

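```bash
python3 - <<'E'
from h import *
c=dict(np.load("w4.npz"));im=c["im"]
crop(im,220,100,410,200,4,"pics/w4c.png")
P=onz(c,[(263,121),(368,121),(377,188),(254,188)],.03);print(P)
xf=np.array([.0745,-.9972]);yf=np.array([.9972,.0745]);H=np.array([.5693,.1747])
for p in P: print((p[:2]-H)@xf,(p[:2]-H)@yf)
print(proj(c,[[*(H+.1355*xf),.03]]))
E
```

```text
[[0.5372382  0.05758879 0.03      ]
 [0.61744835 0.06386589 0.03      ]
 [0.63089969 0.01215    0.03      ]
 [0.53164867 0.00436779 0.03      ]]
0.11439469852206453 -0.04069681463238872
0.1141108230777444 0.039756393343913815
0.1666840332922567 0.04931723553238508
0.16705025816698243 -0.05023566093114095
[[316.07959912 148.82287049]]
```

View pics/w4c.png

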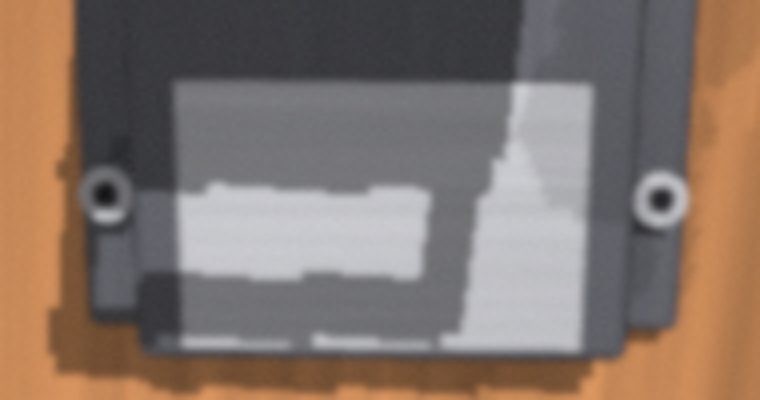

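```bash
python3 - <<'E'
from h import *
c=dict(np.load("w4.npz"));im=c["im"];crop(im,260,200,380,340,4,"pics/w4d.png")
P=np.array([.5865,-.0076,.1513]);a=np.radians(4.5);x=np.array([-np.sin(a),np.cos(a),0])
t=np.linspace(0,2*np.pi,73);y=np.array([np.cos(a),np.sin(a),0])
for dx in(-.003,0,.003):
  for h in(.0,.008):
    Q=[P+x*(dx+.02*np.cos(k))+y*.02*np.sin(k)+[0,0,h-.0414] for k in t]
    q=proj(c,Q);print(dx,h,"vmin %.1f umin %.1f umax %.1f"%(q[:,1].min(),q[:,0].min(),q[:,0].max()))
g=im[:,:,:].astype(int)
print(im[208:224,320])
hsv=cv2.cvtColor(im,cv2.COLOR_RGB2HSV);print(hsv[238,280:365,1])
E
```

```text
-0.003 0.0 vmin 217.9 umin 286.7 umax 354.6
-0.003 0.008 vmin 222.4 umin 285.4 umax 356.0
0 0.0 vmin 212.8 umin 286.6 umax 354.7
0 0.008 vmin 217.2 umin 285.2 umax 356.2
0.003 0.0 vmin 207.8 umin 286.4 umax 354.9
0.003 0.008 vmin 211.9 umin 285.0 umax 356.3
[[206 141  91]
 [205 139  89]
 [206 141  91]
 [206 142  92]
 [206 140  90]
 [203 139  90]
 [189 129  83]
 [156 111  77]
 [103  79  64]
 [ 66  61  64]
 [ 64  65  69]
 [ 73  75  80]
 [ 85  86  92]
 [ 87  87  94]
 [ 83  83  88]
 [ 81  83  88]]
[143 142 142 140 142 143 140 124  71  12  16  14  18  18  20  21  21  21
  13  26  21  21  21  18  22  18  13  17  17  13  17  16  24  21  16  16
  17  16  16  16  13  21  20  16  15  12  12  16  23  19  23  24  20  12
  16  20  20  19  19  20  19  15  15  11  11  14  17  19  18  20  17  29
  94 131 139 141 142 143 143 143 144 145 143 144 142]
```

View pics/w4d.png

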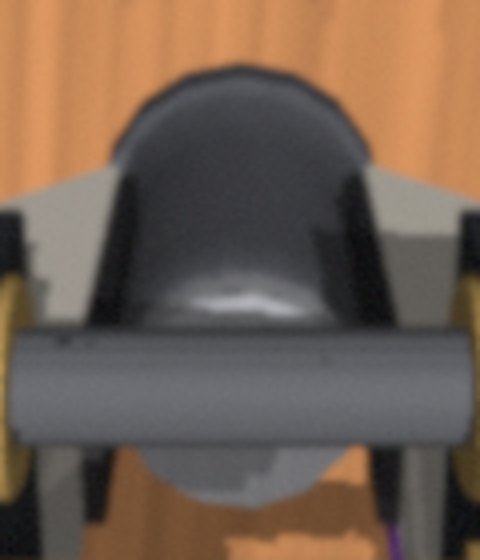

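Emit:
{"method": "step_arm", "body": {
  "plan": [
    {"wx": 0, "wy": 0, "wz": 0, "tx": 1, "ty": -0.06, "tz": 0, "hand": 0.1},
    {"wx": 0, "wy": 0, "wz": 0, "tx": 1.5, "ty": -0.1, "tz": 0, "hand": 0.1},
    {"wx": 0, "wy": 0, "wz": 0, "tx": 1.5, "ty": -0.1, "tz": 0.3, "hand": 0.1},
    {"wx": 0, "wy": 0, "wz": 0, "tx": 0.85, "ty": -0.1, "tz": 0.7, "hand": 0.1},
    {"wx": 0, "wy": 0, "wz": 0, "tx": 0, "ty": 0, "tz": 1, "hand": 0.1},
    {"wx": 0, "wy": 0, "wz": 0, "tx": 0, "ty": 0, "tz": 1, "hand": 0.1},
    {"wx": 0, "wy": 0, "wz": 0, "tx": 0, "ty": 0, "tz": 1, "hand": 0.1},
    {"wx": 0, "wy": 0, "wz": 0, "tx": 0, "ty": 0, "tz": 0.5, "hand": 0.1},
    {"wx": 0, "wy": 0, "wz": 0, "tx": 0, "ty": 0, "tz": 0, "hand": 0.1},
    {"wx": 0, "wy": 0, "wz": 0, "tx": 0, "ty": 0, "tz": 0, "hand": 0.1}
  ]
}}

```text
clock: 13.1
position: [0.5788, 0.041, 0.1054]
ee_rot: [-2.132, -2.307, 0.002]
force: [-1.0, 0.5, -4.3]
width: 0.299
```

```bash
python3 - <<'E'
from h import *;from cell import arm
s=arm.observe();info(s,(.5793,.0404,.0714))
c=arm.calibration("wrist");im,d=arm.get_image("wrist");np.savez("w5.npz",im=im,d=d,**c);cv2.imwrite("pics/w5.png",im[:,:,::-1])
im,d=arm.get_image("scene");crop(im,180,50,480,270,2.6,"pics/s6.png")
print(proj(c,[[.5794,.0396,.03]]))
E
```

```text
t 13.10 pos [0.5788 0.041  0.1054] F [-1.    0.55 -4.33] w 0.299 tilt -1.000 ya 4.50
tool delta cm [-0.06  0.05  3.4 ]
[[321.40980852 228.0132703 ]]
```

View pics/w5.png

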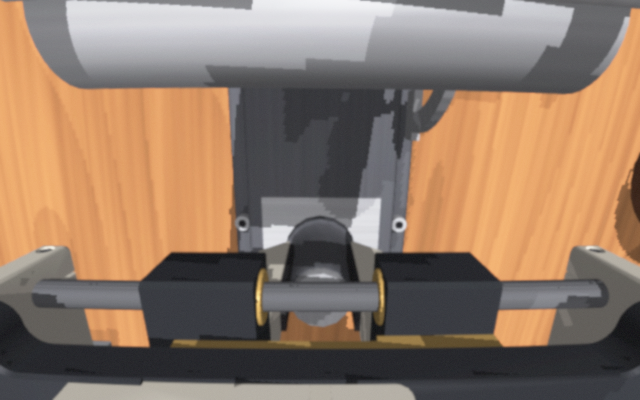

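View pics/s6.png

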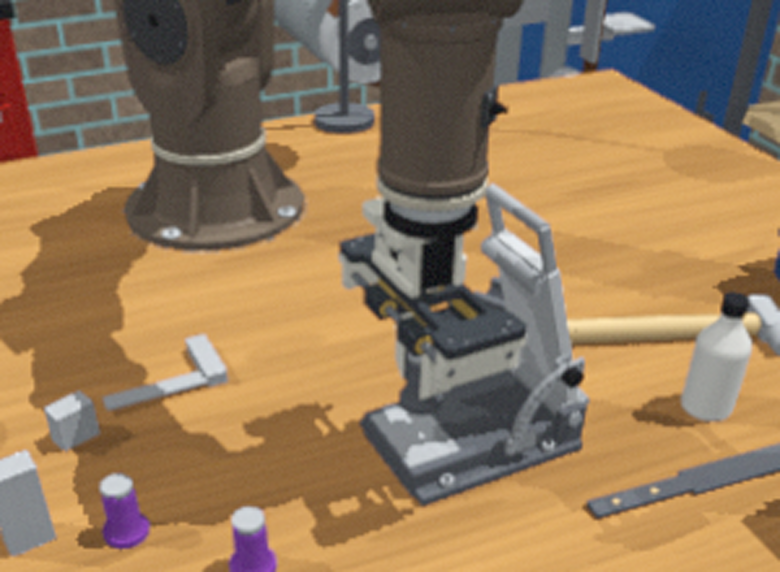

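Emit:
{"method": "step_arm", "body": {
  "plan": [
    {"wx": 0, "wy": 0, "wz": 0, "tx": -0.05, "ty": 0.05, "tz": 0.5, "hand": 0.1},
    {"wx": 0, "wy": 0, "wz": 0, "tx": 0, "ty": 0, "tz": 0.6, "hand": 0.1},
    {"wx": 0, "wy": 0, "wz": 0, "tx": 0, "ty": 0, "tz": 0.6, "hand": 0.1},
    {"wx": 0, "wy": 0, "wz": 0, "tx": 0, "ty": 0, "tz": 0.5, "hand": 0.1},
    {"wx": 0, "wy": 0, "wz": 0, "tx": 0, "ty": 0, "tz": 0.4, "hand": 0.1},
    {"wx": 0, "wy": 0, "wz": 0, "tx": 0, "ty": 0, "tz": 0.3, "hand": 0.1},
    {"wx": 0, "wy": 0, "wz": 0, "tx": 0, "ty": 0, "tz": 0.1, "hand": 0.1},
    {"wx": 0, "wy": 0, "wz": 0, "tx": 0, "ty": 0, "tz": 0, "hand": 0.1},
    {"wx": 0, "wy": 0, "wz": 0, "tx": 0, "ty": 0, "tz": 0, "hand": 0.1},
    {"wx": 0, "wy": 0, "wz": 0, "tx": 0, "ty": 0, "tz": 0, "hand": 0.1}
  ]
}}

```text
clock: 14.03
position: [0.5796, 0.0415, 0.076]
ee_rot: [2.131, 2.308, 0.001]
force: [0.5, -0.2, -4.2]
width: 0.305
```

```bash
python3 - <<'E'
from h import *;from cell import arm
s=arm.observe();info(s,(.5793,.0404,.0714))
E
```

```text
t 14.03 pos [0.5796 0.0415 0.076 ] F [ 0.5  -0.23 -4.18] w 0.305 tilt -1.000 ya 4.58
tool delta cm [-0.1  -0.04  0.46]
```

Emit:
{"method": "step_arm", "body": {
  "plan": [
    {"wx": 0, "wy": 0, "wz": 0, "tx": -0.1, "ty": 0, "tz": 0.1, "hand": 0.1},
    {"wx": 0, "wy": 0, "wz": 0, "tx": 0, "ty": 0, "tz": 0.1, "hand": 0.1},
    {"wx": 0, "wy": 0, "wz": 0, "tx": 0, "ty": 0, "tz": 0.1, "hand": 0.1},
    {"wx": 0, "wy": 0, "wz": 0, "tx": 0, "ty": 0, "tz": 0.05, "hand": 0.1},
    {"wx": 0, "wy": 0, "wz": 0, "tx": 0, "ty": 0, "tz": 0.05, "hand": 0.1},
    {"wx": 0, "wy": 0, "wz": 0, "tx": 0, "ty": 0, "tz": 0, "hand": 0.1},
    {"wx": 0, "wy": 0, "wz": 0, "tx": 0, "ty": 0, "tz": 0, "hand": 0.1},
    {"wx": 0, "wy": 0, "wz": 0, "tx": 0, "ty": 0, "tz": 0, "hand": 0.1},
    {"wx": 0, "wy": 0, "wz": 0, "tx": 0, "ty": 0, "tz": 0, "hand": 0.1},
    {"wx": 0, "wy": 0, "wz": 0, "tx": 0, "ty": 0, "tz": 0, "hand": 0.1}
  ]
}}

```text
clock: 14.87
position: [0.5795, 0.0405, 0.0718]
ee_rot: [2.131, 2.309, 0.0]
force: [-0.6, -0.4, -3.9]
width: 0.297
```

```bash
python3 - <<'E'
from h import *;from cell import arm
s=arm.observe();info(s,(.5793,.0404,.0714))
E
```

```text
t 14.87 pos [0.5795 0.0405 0.0718] F [-0.59 -0.36 -3.89] w 0.297 tilt -1.000 ya 4.59
tool delta cm [-0.01 -0.02  0.04]
```

Nearly down, with the full weight still hanging. I'll go down in half-millimetre steps until it touches.

Emit:
{"method": "step_arm", "body": {
  "plan": [
    {"wx": 0, "wy": 0, "wz": 0, "tx": 0, "ty": 0, "tz": 0.03, "hand": 0.1},
    {"wx": 0, "wy": 0, "wz": 0, "tx": 0, "ty": 0, "tz": 0.03, "hand": 0.1},
    {"wx": 0, "wy": 0, "wz": 0, "tx": 0, "ty": 0, "tz": 0.02, "hand": 0.1},
    {"wx": 0, "wy": 0, "wz": 0, "tx": 0, "ty": 0, "tz": 0, "hand": 0.1},
    {"wx": 0, "wy": 0, "wz": 0, "tx": 0, "ty": 0, "tz": 0, "hand": 0.1},
    {"wx": 0, "wy": 0, "wz": 0, "tx": 0, "ty": 0, "tz": 0, "hand": 0.1},
    {"wx": 0, "wy": 0, "wz": 0, "tx": 0, "ty": 0, "tz": 0, "hand": 0.1},
    {"wx": 0, "wy": 0, "wz": 0, "tx": 0, "ty": 0, "tz": 0, "hand": 0.1},
    {"wx": 0, "wy": 0, "wz": 0, "tx": 0, "ty": 0, "tz": 0, "hand": 0.1},
    {"wx": 0, "wy": 0, "wz": 0, "tx": 0, "ty": 0, "tz": 0, "hand": 0.1}
  ]
}}

```text
clock: 15.7
position: [0.5796, 0.0405, 0.0713]
ee_rot: [2.131, 2.308, 0.0]
force: [-2.3, -0.3, 5.5]
width: 0.301
```

Emit:
{"method": "step_arm", "body": {
  "plan": [
    {"wx": 0, "wy": 0, "wz": 0, "tx": 0, "ty": 0, "tz": -0.02, "hand": 0.1},
    {"wx": 0, "wy": 0, "wz": 0, "tx": 0, "ty": 0, "tz": 0, "hand": 0.31},
    {"wx": 0, "wy": 0, "wz": 0, "tx": 0, "ty": 0, "tz": 0, "hand": 0.34},
    {"wx": 0, "wy": 0, "wz": 0, "tx": 0, "ty": 0, "tz": 0, "hand": 0.4},
    {"wx": 0, "wy": 0, "wz": 0, "tx": 0, "ty": 0, "tz": 0, "hand": 0.5},
    {"wx": 0, "wy": 0, "wz": 0, "tx": 0, "ty": 0, "tz": 0, "hand": 0.6},
    {"wx": 0, "wy": 0, "wz": 0, "tx": 0, "ty": 0, "tz": -0.4, "hand": 0.6},
    {"wx": 0, "wy": 0, "wz": 0, "tx": 0, "ty": 0, "tz": -1, "hand": 0.6},
    {"wx": 0, "wy": 0, "wz": 0, "tx": 0, "ty": 0, "tz": -1.5, "hand": 0.6},
    {"wx": 0, "wy": 0, "wz": 0, "tx": 0, "ty": 0, "tz": -1.5, "hand": 0.6}
  ]
}}

```text
clock: 16.53
position: [0.5794, 0.0403, 0.1162]
ee_rot: [-2.131, -2.308, 0.001]
force: [0.3, -0.2, -0.0]
width: 0.601
```

Emit:
{"method": "step_arm", "body": {
  "plan": [
    {"wx": 0, "wy": 0, "wz": 0, "tx": 0, "ty": 0, "tz": -2, "hand": 0.6},
    {"wx": 0, "wy": 0, "wz": 0, "tx": 0, "ty": 0, "tz": -3, "hand": 0.6},
    {"wx": 0, "wy": 0, "wz": 0, "tx": -1, "ty": 0, "tz": -3, "hand": 0.6},
    {"wx": 0, "wy": 0, "wz": 0, "tx": -2, "ty": 0, "tz": -3, "hand": 0.5},
    {"wx": 0, "wy": 0, "wz": -1, "tx": -2, "ty": 0, "tz": -3, "hand": 0.4},
    {"wx": 0, "wy": 0, "wz": -1, "tx": 0, "ty": 0, "tz": -3, "hand": 0.4},
    {"wx": 0, "wy": 0, "wz": -1, "tx": 0, "ty": 0, "tz": -1, "hand": 0.4},
    {"wx": 0, "wy": 0, "wz": -1, "tx": 0, "ty": 0, "tz": 0, "hand": 0.4},
    {"wx": 0, "wy": 0, "wz": -1, "tx": 0, "ty": 0, "tz": 0, "hand": 0.4},
    {"wx": 0, "wy": 0, "wz": -1, "tx": 0, "ty": 0, "tz": 0, "hand": 0.4}
  ]
}}

```text
clock: 17.37
position: [0.5835, -0.0097, 0.2966]
ee_rot: [1.306, 2.856, 0.001]
force: [1.0, 0.5, -0.8]
width: 0.397
```

```bash
python3 - <<'E'
from h import *;from cell import arm
s=arm.observe();info(s,(.5742,.1239,.305))
c=arm.calibration("wrist");im,d=arm.get_image("wrist");np.savez("w6.npz",im=im,d=d,**c);cv2.imwrite("pics/w6.png",im[:,:,::-1])
im,d=arm.get_image("scene");crop(im,180,50,480,270,2.6,"pics/s7.png");np.savez("s7.npz",im=im,d=d,**arm.calibration("scene"))
im,d=arm.get_image("top");crop(im,220,120,340,220,5,"pics/t7.png");np.savez("t7.npz",im=im,d=d,**arm.calibration("top"))
E
```

```text
t 17.37 pos [ 0.5835 -0.0097  0.2966] F [ 0.99  0.53 -0.78] w 0.397 tilt -1.000 ya 40.84
tool delta cm [10.71  8.04 -0.84]
```

View pics/w6.png

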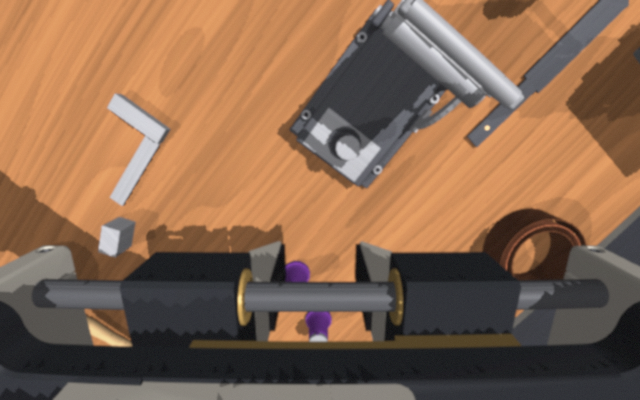

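View pics/s7.png

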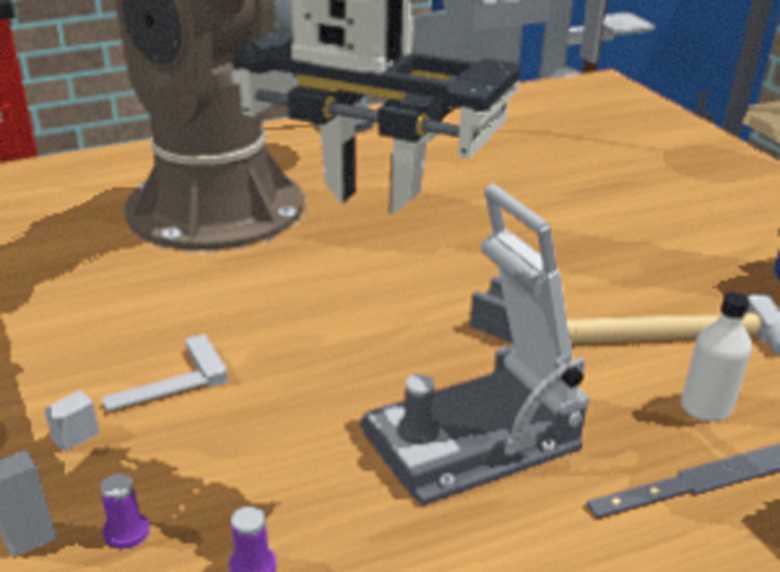

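View pics/t7.png

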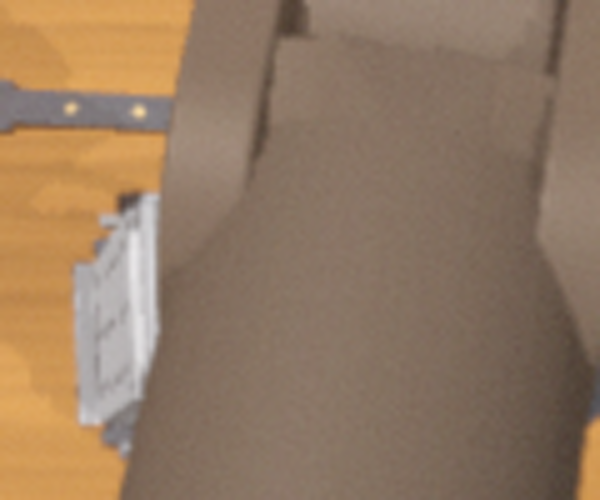

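The jack stands upright on the strip: head at about (348,149) in the wrist view and (419,383) in the scene crop. I'll measure how well it's centred and how tall it is.

```bash
python3 - <<'E'
from h import *
c=dict(np.load("w6.npz"));S=dict(np.load("s7.npz"))
crop(c["im"],290,90,400,190,6,"pics/w6c.png");crop(S["im"],310,180,380,240,8,"pics/s7c.png")
xf=np.array([.0745,-.9972]);yf=np.array([.9972,.0745]);H=np.array([.5693,.1747])
for p in [(.0545),]: pass
L=H+.1355*xf
for z in(.03,.084,.0875,.091): print(z,proj(c,[[*L,z]])-[290,90],(proj(c,[[*L,z]])-[290,90])*6,(proj(S,[[*L,z]])-[310,180])*8)
t=np.linspace(0,6.28,9)[:8]
ring=[[L[0]+.02*np.cos(k),L[1]+.02*np.sin(k),.03] for k in t]
print(((proj(c,ring)-[290,90])*6).round(0).tolist());print(((proj(S,ring)-[310,180])*8).round(0).tolist())
E
```

```text
0.03 [[54.17575257 52.6904734 ]] [[325.05451539 316.1428404 ]] [[242.8391308  289.17828394]]
0.084 [[57.86468669 57.22886304]] [[347.18812016 343.37317826]] [[249.69793    147.14227671]]
0.0875 [[58.14251765 57.57079268]] [[348.85510589 345.42475611]] [[250.1593519  137.54594946]]
0.091 [[58.42588163 57.91954951]] [[350.55528976 347.51729703]] [[250.62289954 127.900168  ]]
[[398.0, 381.0], [423.0, 309.0], [392.0, 240.0], [320.0, 216.0], [251.0, 250.0], [227.0, 323.0], [260.0, 391.0], [330.0, 414.0]]
[[271.0, 329.0], [306.0, 306.0], [302.0, 273.0], [265.0, 250.0], [215.0, 250.0], [181.0, 273.0], [182.0, 305.0], [220.0, 329.0]]
```

View pics/w6c.png

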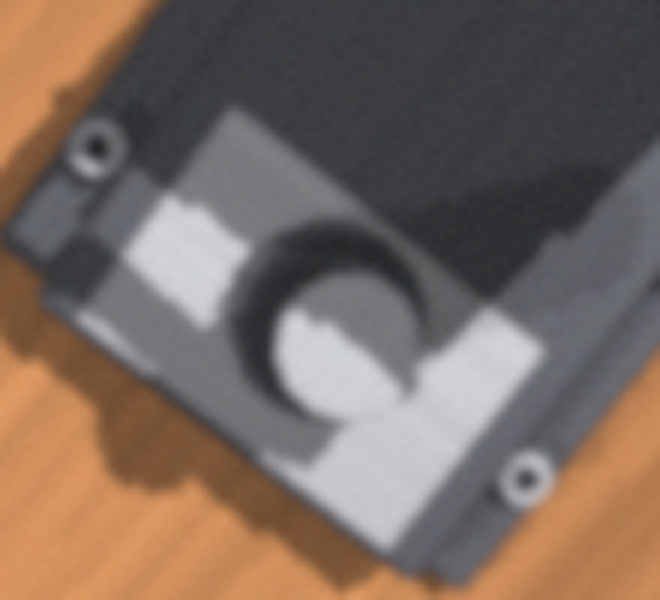

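View pics/s7c.png

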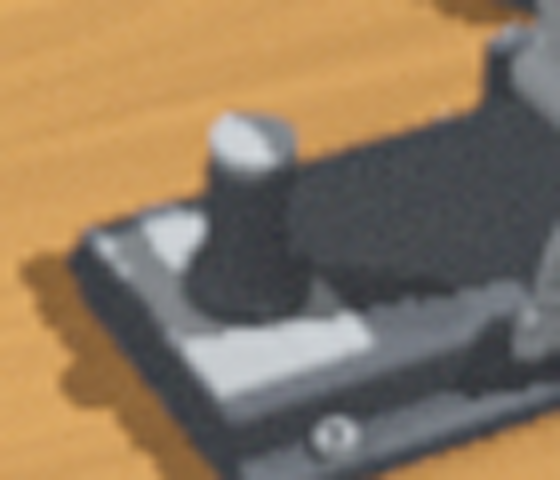

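Emit:
{"method": "step_arm", "body": {
  "plan": [
    {"wx": 0, "wy": 0, "wz": -1, "tx": 1.13, "ty": 0.96, "tz": -0.5, "hand": 0.4},
    {"wx": 0, "wy": 0, "wz": -1, "tx": 1.03, "ty": 1.07, "tz": -0.4, "hand": 0.4},
    {"wx": 0, "wy": 0, "wz": -1, "tx": 0.91, "ty": 1.17, "tz": 0, "hand": 0.4},
    {"wx": 0, "wy": 0, "wz": -1, "tx": 0.78, "ty": 1.26, "tz": 0, "hand": 0.4},
    {"wx": 0, "wy": 0, "wz": -1, "tx": 0.64, "ty": 1.33, "tz": 0, "hand": 0.4},
    {"wx": 0, "wy": 0, "wz": -1, "tx": 0.51, "ty": 1.39, "tz": 0, "hand": 0.4},
    {"wx": 0, "wy": 0, "wz": -1, "tx": 0.36, "ty": 1.44, "tz": 0, "hand": 0.4},
    {"wx": 0, "wy": 0, "wz": -1, "tx": 0.2, "ty": 1.47, "tz": 0, "hand": 0.4},
    {"wx": 0, "wy": 0, "wz": -0.9, "tx": 0.07, "ty": 1.48, "tz": 0, "hand": 0.4},
    {"wx": 0, "wy": 0, "wz": 0, "tx": 0, "ty": 0, "tz": 0, "hand": 0.4}
  ]
}}

```text
clock: 18.35
position: [0.5818, 0.1275, 0.3041]
ee_rot: [0.117, -3.139, -0.002]
force: [0.1, 0.3, 0.8]
width: 0.4
```

Emit:
{"method": "step_arm", "body": {
  "plan": [
    {"wx": 0, "wy": 0, "wz": 0, "tx": 0, "ty": 0, "tz": 0, "hand": 0.4},
    {"wx": 0, "wy": 0, "wz": 0, "tx": 0, "ty": 0, "tz": 0, "hand": 0.4},
    {"wx": 0, "wy": 0, "wz": 0, "tx": 0, "ty": 0, "tz": 0, "hand": 0.4},
    {"wx": 0, "wy": 0, "wz": 0, "tx": 0, "ty": 0, "tz": 0, "hand": 0.4},
    {"wx": 0, "wy": 0, "wz": 0, "tx": 0, "ty": 0, "tz": 0, "hand": 0.4},
    {"wx": 0, "wy": 0, "wz": 0, "tx": 0, "ty": 0, "tz": 0, "hand": 0.4},
    {"wx": 0, "wy": 0, "wz": 0, "tx": 0, "ty": 0, "tz": 0, "hand": 0.4},
    {"wx": 0, "wy": 0, "wz": 0, "tx": 0, "ty": 0, "tz": 0, "hand": 0.4},
    {"wx": 0, "wy": 0, "wz": 0, "tx": 0, "ty": 0, "tz": 0, "hand": 0.4},
    {"wx": 0, "wy": 0, "wz": 0, "tx": 0, "ty": 0, "tz": 0, "hand": 0.4}
  ]
}}

```text
clock: 19.18
position: [0.5823, 0.124, 0.3042]
ee_rot: [-0.109, 3.14, 0.0]
force: [0.2, -0.3, 0.1]
width: 0.403
```

```bash
python3 - <<'E'
from h import *;from cell import arm
s=arm.observe();info(s,(.5742,.1239,.2415))
c=arm.calibration("wrist");im,d=arm.get_image("wrist");np.savez("w7.npz",im=im,d=d,**c);cv2.imwrite("pics/w7.png",im[:,:,::-1])
print(proj(c,[[.5742,.1239,.2385]]))
E
```

```text
t 19.18 pos [0.5823 0.124  0.3042] F [ 0.23 -0.25  0.14] w 0.403 tilt -1.000 ya 93.97
tool delta cm [0.81 0.05 6.27]
[[321.21054589 220.59233053]]
```

View pics/w7.png

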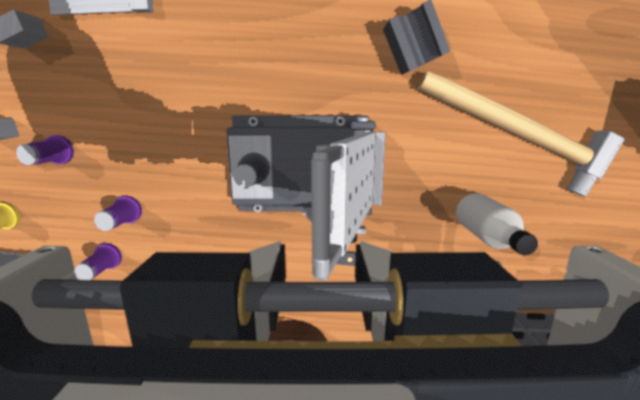

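Emit:
{"method": "step_arm", "body": {
  "plan": [
    {"wx": 0, "wy": 0, "wz": 0, "tx": 0.5, "ty": 0.05, "tz": 0.2, "hand": 0.4},
    {"wx": 0, "wy": 0, "wz": 0, "tx": 0.3, "ty": 0, "tz": 0.5, "hand": 0.4},
    {"wx": 0, "wy": 0, "wz": 0, "tx": 0, "ty": 0, "tz": 1, "hand": 0.4},
    {"wx": 0, "wy": 0, "wz": 0, "tx": 0, "ty": 0, "tz": 1, "hand": 0.4},
    {"wx": 0, "wy": 0, "wz": 0, "tx": 0, "ty": 0, "tz": 1, "hand": 0.4},
    {"wx": 0, "wy": 0, "wz": 0, "tx": 0, "ty": 0, "tz": 1, "hand": 0.4},
    {"wx": 0, "wy": 0, "wz": 0, "tx": 0, "ty": 0, "tz": 1, "hand": 0.4},
    {"wx": 0, "wy": 0, "wz": 0, "tx": 0, "ty": 0, "tz": 0.6, "hand": 0.4},
    {"wx": 0, "wy": 0, "wz": 0, "tx": 0, "ty": 0, "tz": 0, "hand": 0.35},
    {"wx": 0, "wy": 0, "wz": 0, "tx": 0, "ty": 0, "tz": 0, "hand": 0.3}
  ],
  "force": 15
}}

```text
clock: 20.07
position: [0.5742, 0.1239, 0.2408]
ee_rot: [0.109, -3.139, 0.0]
force: [-0.3, 0.8, -0.8]
width: 0.324
```

Emit:
{"method": "step_arm", "body": {
  "plan": [
    {"wx": 0, "wy": 0, "wz": 0, "tx": 0, "ty": 0, "tz": 0, "hand": 0.25},
    {"wx": 0, "wy": 0, "wz": 0, "tx": 0, "ty": 0, "tz": 0, "hand": 0.2},
    {"wx": 0, "wy": 0, "wz": 0, "tx": 0, "ty": 0, "tz": 0, "hand": 0.15},
    {"wx": 0, "wy": 0, "wz": 0, "tx": 0, "ty": 0, "tz": 0, "hand": 0.1},
    {"wx": 0, "wy": 0, "wz": 0, "tx": 0, "ty": 0, "tz": 0, "hand": 0.05},
    {"wx": 0, "wy": 0, "wz": 0, "tx": 0, "ty": 0, "tz": 0, "hand": 0.05},
    {"wx": 0, "wy": 0, "wz": 0, "tx": 0, "ty": 0, "tz": 0, "hand": 0.05},
    {"wx": 0, "wy": 0, "wz": 0, "tx": 0, "ty": 0, "tz": 0, "hand": 0.05},
    {"wx": 0, "wy": 0, "wz": 0, "tx": 0, "ty": 0, "tz": 0, "hand": 0.05},
    {"wx": 0, "wy": 0, "wz": 0, "tx": 0, "ty": 0, "tz": 0, "hand": 0.05}
  ]
}}

```text
clock: 20.9
position: [0.5745, 0.1239, 0.2416]
ee_rot: [-0.109, 3.139, 0.0]
force: [-0.2, -0.4, 6.4]
width: 0.126
```

```bash
python3 - <<'E'
from h import *;from cell import arm
s=arm.observe();info(s)
H=np.array([.5693,.1747]);xf=np.array([.0745,-.9972])
gx=(s["position"][:2]-H)@xf;gz=s["position"][2]-.003-.04
print("ang",np.degrees(np.arctan2(gz,gx)-np.arctan2(.010,.205)),"r",np.hypot(gx,gz),np.hypot(.205,.01))
a=np.radians(np.r_[np.arange(72.8,27,-2.4)]);f=lambda a:(.205*np.cos(a)-.010*np.sin(a),.205*np.sin(a)+.010*np.cos(a))
x,z=f(a)
for i in range(1,len(a)): print(i,"%.1f ty %.2f tz %.2f"%(np.degrees(a[i]),-(x[i]-x[i-1])*100,-(z[i]-z[i-1])*100))
E
```

```text
t 20.90 pos [0.5745 0.1239 0.2416] F [-0.16 -0.45  6.37] w 0.126 tilt -1.000 ya 93.97
ang 72.7880389788747 r 0.20504450151587095 0.2052437575177379
1 70.4 ty -0.83 tz 0.23
2 68.0 ty -0.82 tz 0.27
3 65.6 ty -0.81 tz 0.30
4 63.2 ty -0.79 tz 0.33
5 60.8 ty -0.78 tz 0.37
6 58.4 ty -0.76 tz 0.40
7 56.0 ty -0.74 tz 0.43
8 53.6 ty -0.73 tz 0.46
9 51.2 ty -0.71 tz 0.49
10 48.8 ty -0.68 tz 0.52
11 46.4 ty -0.66 tz 0.55
12 44.0 ty -0.64 tz 0.58
13 41.6 ty -0.61 tz 0.60
14 39.2 ty -0.59 tz 0.63
15 36.8 ty -0.56 tz 0.65
16 34.4 ty -0.53 tz 0.67
17 32.0 ty -0.51 tz 0.70
18 29.6 ty -0.48 tz 0.72
19 27.2 ty -0.45 tz 0.74
```

Emit:
{"method": "step_arm", "body": {
  "plan": [
    {"wx": 0, "wy": 0, "wz": 0, "tx": 0, "ty": -0.83, "tz": 0.23, "hand": 0.05},
    {"wx": 0, "wy": 0, "wz": 0, "tx": 0, "ty": -0.82, "tz": 0.27, "hand": 0.05},
    {"wx": 0, "wy": 0, "wz": 0, "tx": 0, "ty": -0.81, "tz": 0.3, "hand": 0.05},
    {"wx": 0, "wy": 0, "wz": 0, "tx": 0, "ty": -0.79, "tz": 0.33, "hand": 0.05},
    {"wx": 0, "wy": 0, "wz": 0, "tx": 0, "ty": -0.78, "tz": 0.37, "hand": 0.05},
    {"wx": 0, "wy": 0, "wz": 0, "tx": 0, "ty": -0.76, "tz": 0.4, "hand": 0.05},
    {"wx": 0, "wy": 0, "wz": 0, "tx": 0, "ty": -0.74, "tz": 0.43, "hand": 0.05},
    {"wx": 0, "wy": 0, "wz": 0, "tx": 0, "ty": -0.73, "tz": 0.46, "hand": 0.05},
    {"wx": 0, "wy": 0, "wz": 0, "tx": 0, "ty": -0.71, "tz": 0.49, "hand": 0.05},
    {"wx": 0, "wy": 0, "wz": 0, "tx": 0, "ty": -0.68, "tz": 0.52, "hand": 0.05}
  ]
}}

```text
clock: 21.73
position: [0.5796, 0.0469, 0.2026]
ee_rot: [0.109, -3.139, 0.0]
force: [0.8, 2.5, 1.4]
width: 0.124
```

Emit:
{"method": "step_arm", "body": {
  "plan": [
    {"wx": 0, "wy": 0, "wz": 0, "tx": 0, "ty": -0.66, "tz": 0.55, "hand": 0.05},
    {"wx": 0, "wy": 0, "wz": 0, "tx": 0, "ty": -0.64, "tz": 0.58, "hand": 0.05},
    {"wx": 0, "wy": 0, "wz": 0, "tx": 0, "ty": -0.61, "tz": 0.6, "hand": 0.05},
    {"wx": 0, "wy": 0, "wz": 0, "tx": 0, "ty": -0.59, "tz": 0.63, "hand": 0.05},
    {"wx": 0, "wy": 0, "wz": 0, "tx": 0, "ty": -0.56, "tz": 0.65, "hand": 0.05},
    {"wx": 0, "wy": 0, "wz": 0, "tx": 0, "ty": -0.53, "tz": 0.67, "hand": 0.05},
    {"wx": 0, "wy": 0, "wz": 0, "tx": 0, "ty": -0.51, "tz": 0.7, "hand": 0.05},
    {"wx": 0, "wy": 0, "wz": 0, "tx": 0, "ty": 0, "tz": 0, "hand": 0.05},
    {"wx": 0, "wy": 0, "wz": 0, "tx": 0, "ty": 0, "tz": 0, "hand": 0.05},
    {"wx": 0, "wy": 0, "wz": 0, "tx": 0, "ty": 0, "tz": 0, "hand": 0.05}
  ]
}}

```text
clock: 22.57
position: [0.5821, 0.0063, 0.1589]
ee_rot: [0.109, -3.139, 0.001]
force: [2.2, 0.0, -5.8]
width: 0.121
```

```bash
cat >> h.py <<'E'
def ang(s):
    H=np.array([.5693,.1747]);xf=np.array([.0745,-.9972])
    gx=(s["position"][:2]-H)@xf;gz=s["position"][2]-.003-.04
    a=np.arctan2(gz,gx)-np.arctan2(.010,.205)
    print("ang %.2f r %.4f h %.2fmm"%(np.degrees(a),np.hypot(gx,gz),150*np.sin(a)))
E
python3 - <<'E'
from h import *;from cell import arm
s=arm.observe();info(s);ang(s)
im,d=arm.get_image("scene");crop(im,180,50,480,270,2.6,"pics/s8.png")
a=np.radians([32,30,28,27,26,25,24.5,24,23.5,23,22.5,22,21.5]);f=lambda a:(.205*np.cos(a)-.010*np.sin(a),.205*np.sin(a)+.010*np.cos(a))
x,z=f(a)
for i in range(1,len(a)): print(i,"%.1f ty %.2f tz %.2f"%(np.degrees(a[i]),-(x[i]-x[i-1])*100,-(z[i]-z[i-1])*100))
E
```

```text
t 22.57 pos [0.5821 0.0063 0.1589] F [ 2.19  0.02 -5.81] w 0.121 tilt -1.000 ya 93.96
ang 31.66 r 0.2048 h 78.72mm
1 30.0 ty -0.40 tz 0.60
2 28.0 ty -0.38 tz 0.61
3 27.0 ty -0.18 tz 0.31
4 26.0 ty -0.18 tz 0.31
5 25.0 ty -0.17 tz 0.32
6 24.5 ty -0.08 tz 0.16
7 24.0 ty -0.08 tz 0.16
8 23.5 ty -0.08 tz 0.16
9 23.0 ty -0.08 tz 0.16
10 22.5 ty -0.08 tz 0.16
11 22.0 ty -0.08 tz 0.16
12 21.5 ty -0.07 tz 0.16
```

View pics/s8.png

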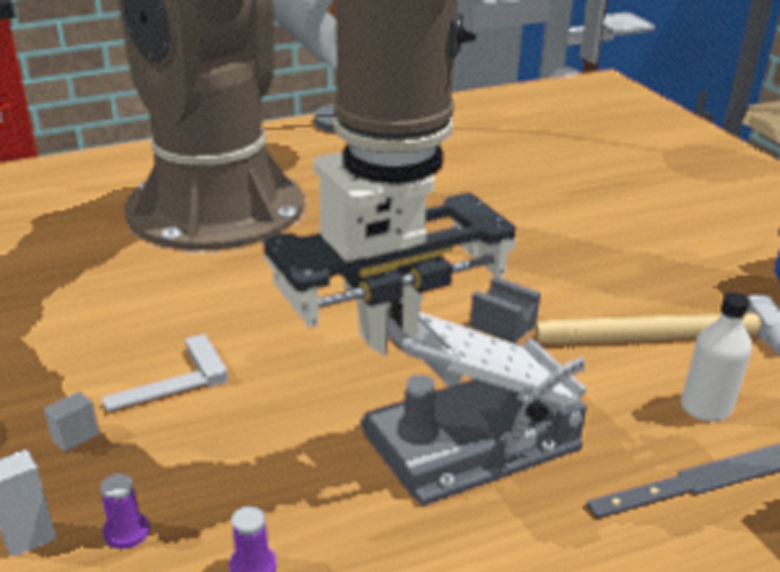

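Emit:
{"method": "step_arm", "body": {
  "plan": [
    {"wx": 0, "wy": 0, "wz": 0, "tx": 0, "ty": -0.4, "tz": 0.6, "hand": 0.05},
    {"wx": 0, "wy": 0, "wz": 0, "tx": 0, "ty": -0.38, "tz": 0.61, "hand": 0.05},
    {"wx": 0, "wy": 0, "wz": 0, "tx": 0, "ty": -0.18, "tz": 0.31, "hand": 0.05},
    {"wx": 0, "wy": 0, "wz": 0, "tx": 0, "ty": -0.18, "tz": 0.31, "hand": 0.05},
    {"wx": 0, "wy": 0, "wz": 0, "tx": 0, "ty": -0.17, "tz": 0.32, "hand": 0.05},
    {"wx": 0, "wy": 0, "wz": 0, "tx": 0, "ty": 0, "tz": 0, "hand": 0.05},
    {"wx": 0, "wy": 0, "wz": 0, "tx": 0, "ty": 0, "tz": 0, "hand": 0.05},
    {"wx": 0, "wy": 0, "wz": 0, "tx": 0, "ty": 0, "tz": 0, "hand": 0.05},
    {"wx": 0, "wy": 0, "wz": 0, "tx": 0, "ty": 0, "tz": 0, "hand": 0.05},
    {"wx": 0, "wy": 0, "wz": 0, "tx": 0, "ty": 0, "tz": 0, "hand": 0.05}
  ]
}}

```text
clock: 23.45
position: [0.583, -0.0065, 0.1377]
ee_rot: [0.109, -3.139, 0.0]
force: [-1.5, -1.3, -4.9]
width: 0.12
```

```bash
python3 - <<'E'
from h import *;from cell import arm
s=arm.observe();info(s);ang(s)
im,d=arm.get_image("scene");crop(im,300,150,400,240,6,"pics/s9.png")
E
```

```text
t 23.45 pos [ 0.583  -0.0065  0.1377] F [-1.49 -1.31 -4.95] w 0.120 tilt -1.000 ya 93.98
ang 24.72 r 0.2049 h 62.72mm
```

View pics/s9.png

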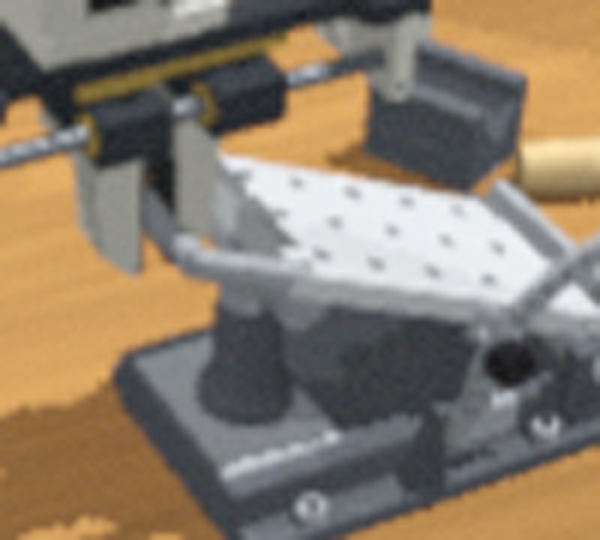

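Emit:
{"method": "step_arm", "body": {
  "plan": [
    {"wx": 0, "wy": 0, "wz": 0, "tx": 0, "ty": -0.08, "tz": 0.16, "hand": 0.05},
    {"wx": 0, "wy": 0, "wz": 0, "tx": 0, "ty": -0.04, "tz": 0.08, "hand": 0.05},
    {"wx": 0, "wy": 0, "wz": 0, "tx": 0, "ty": -0.04, "tz": 0.08, "hand": 0.05},
    {"wx": 0, "wy": 0, "wz": 0, "tx": 0, "ty": -0.04, "tz": 0.08, "hand": 0.05},
    {"wx": 0, "wy": 0, "wz": 0, "tx": 0, "ty": 0, "tz": 0, "hand": 0.05},
    {"wx": 0, "wy": 0, "wz": 0, "tx": 0, "ty": 0, "tz": 0, "hand": 0.05},
    {"wx": 0, "wy": 0, "wz": 0, "tx": 0, "ty": 0, "tz": 0, "hand": 0.05},
    {"wx": 0, "wy": 0, "wz": 0, "tx": 0, "ty": 0, "tz": 0, "hand": 0.05},
    {"wx": 0, "wy": 0, "wz": 0, "tx": 0, "ty": 0, "tz": 0, "hand": 0.05},
    {"wx": 0, "wy": 0, "wz": 0, "tx": 0, "ty": 0, "tz": 0, "hand": 0.05}
  ]
}}

```text
clock: 24.33
position: [0.5833, -0.0084, 0.1339]
ee_rot: [0.109, -3.139, 0.0]
force: [-5.6, -0.4, 2.1]
width: 0.123
```

```bash
python3 - <<'E'
from h import *;from cell import arm
s=arm.observe();info(s);ang(s)
E
```

```text
t 24.33 pos [ 0.5833 -0.0084  0.1339] F [-5.62 -0.4   2.09] w 0.123 tilt -1.000 ya 93.98
ang 23.55 r 0.2049 h 59.92mm
```

Emit:
{"method": "step_arm", "body": {
  "plan": [
    {"wx": 0, "wy": 0, "wz": 0, "tx": 0, "ty": -0.02, "tz": 0.04, "hand": 0.05},
    {"wx": 0, "wy": 0, "wz": 0, "tx": 0, "ty": -0.02, "tz": 0.04, "hand": 0.05},
    {"wx": 0, "wy": 0, "wz": 0, "tx": 0, "ty": -0.01, "tz": 0.02, "hand": 0.05},
    {"wx": 0, "wy": 0, "wz": 0, "tx": 0, "ty": 0, "tz": 0, "hand": 0.05},
    {"wx": 0, "wy": 0, "wz": 0, "tx": 0, "ty": 0, "tz": 0, "hand": 0.05},
    {"wx": 0, "wy": 0, "wz": 0, "tx": 0, "ty": 0, "tz": 0, "hand": 0.05},
    {"wx": 0, "wy": 0, "wz": 0, "tx": 0, "ty": 0, "tz": 0, "hand": 0.05},
    {"wx": 0, "wy": 0, "wz": 0, "tx": 0, "ty": 0, "tz": 0, "hand": 0.05},
    {"wx": 0, "wy": 0, "wz": 0, "tx": 0, "ty": 0, "tz": 0, "hand": 0.05},
    {"wx": 0, "wy": 0, "wz": 0, "tx": 0, "ty": 0, "tz": 0, "hand": 0.05}
  ]
}}

```text
clock: 25.17
position: [0.5833, -0.0089, 0.1329]
ee_rot: [0.109, -3.139, -0.0]
force: [-5.0, -1.0, 2.3]
width: 0.124
```

```bash
python3 - <<'E'
from h import *;from cell import arm
s=arm.observe();info(s);ang(s)
E
```

```text
t 25.17 pos [ 0.5833 -0.0089  0.1329] F [-4.99 -1.01  2.28] w 0.124 tilt -1.000 ya 93.98
ang 23.23 r 0.2049 h 59.17mm
```

Moving freely at about 2 N, which is just hinge friction. Continuing.

Emit:
{"method": "step_arm", "body": {
  "plan": [
    {"wx": 0, "wy": 0, "wz": 0, "tx": 0, "ty": -0.02, "tz": 0.04, "hand": 0.05},
    {"wx": 0, "wy": 0, "wz": 0, "tx": 0, "ty": -0.02, "tz": 0.04, "hand": 0.05},
    {"wx": 0, "wy": 0, "wz": 0, "tx": 0, "ty": -0.01, "tz": 0.02, "hand": 0.05},
    {"wx": 0, "wy": 0, "wz": 0, "tx": 0, "ty": 0, "tz": 0, "hand": 0.05},
    {"wx": 0, "wy": 0, "wz": 0, "tx": 0, "ty": 0, "tz": 0, "hand": 0.05},
    {"wx": 0, "wy": 0, "wz": 0, "tx": 0, "ty": 0, "tz": 0, "hand": 0.05},
    {"wx": 0, "wy": 0, "wz": 0, "tx": 0, "ty": 0, "tz": 0, "hand": 0.05},
    {"wx": 0, "wy": 0, "wz": 0, "tx": 0, "ty": 0, "tz": 0, "hand": 0.05},
    {"wx": 0, "wy": 0, "wz": 0, "tx": 0, "ty": 0, "tz": 0, "hand": 0.05},
    {"wx": 0, "wy": 0, "wz": 0, "tx": 0, "ty": 0, "tz": 0, "hand": 0.05}
  ]
}}

```text
clock: 26.0
position: [0.5833, -0.0094, 0.1319]
ee_rot: [0.109, -3.139, -0.0]
force: [-5.9, -1.5, 1.4]
width: 0.123
```

```bash
python3 - <<'E'
from h import *;from cell import arm
s=arm.observe();info(s);ang(s)
E
```

```text
t 26.00 pos [ 0.5833 -0.0094  0.1319] F [-5.85 -1.49  1.41] w 0.123 tilt -1.000 ya 93.98
ang 22.92 r 0.2049 h 58.42mm
```

Emit:
{"method": "step_arm", "body": {
  "plan": [
    {"wx": 0, "wy": 0, "wz": 0, "tx": 0, "ty": -0.02, "tz": 0.04, "hand": 0.05},
    {"wx": 0, "wy": 0, "wz": 0, "tx": 0, "ty": -0.01, "tz": 0.03, "hand": 0.05},
    {"wx": 0, "wy": 0, "wz": 0, "tx": 0, "ty": 0, "tz": 0, "hand": 0.05},
    {"wx": 0, "wy": 0, "wz": 0, "tx": 0, "ty": 0, "tz": 0, "hand": 0.05},
    {"wx": 0, "wy": 0, "wz": 0, "tx": 0, "ty": 0, "tz": 0, "hand": 0.05},
    {"wx": 0, "wy": 0, "wz": 0, "tx": 0, "ty": 0, "tz": 0, "hand": 0.05},
    {"wx": 0, "wy": 0, "wz": 0, "tx": 0, "ty": 0, "tz": 0, "hand": 0.05},
    {"wx": 0, "wy": 0, "wz": 0, "tx": 0, "ty": 0, "tz": 0, "hand": 0.05},
    {"wx": 0, "wy": 0, "wz": 0, "tx": 0, "ty": 0, "tz": 0, "hand": 0.05},
    {"wx": 0, "wy": 0, "wz": 0, "tx": 0, "ty": 0, "tz": 0, "hand": 0.05}
  ]
}}

```text
clock: 26.83
position: [0.5834, -0.0098, 0.1312]
ee_rot: [0.109, -3.139, 0.0]
force: [-5.0, -1.1, 2.2]
width: 0.125
```

```bash
python3 - <<'E'
from h import *;from cell import arm
s=arm.observe();info(s);ang(s)
E
```

```text
t 26.83 pos [ 0.5834 -0.0098  0.1312] F [-4.97 -1.08  2.18] w 0.125 tilt -1.000 ya 93.97
ang 22.70 r 0.2050 h 57.90mm
```

Emit:
{"method": "step_arm", "body": {
  "plan": [
    {"wx": 0, "wy": 0, "wz": 0, "tx": 0, "ty": -0.02, "tz": 0.04, "hand": 0.05},
    {"wx": 0, "wy": 0, "wz": 0, "tx": 0, "ty": -0.01, "tz": 0.03, "hand": 0.05},
    {"wx": 0, "wy": 0, "wz": 0, "tx": 0, "ty": 0, "tz": 0, "hand": 0.05},
    {"wx": 0, "wy": 0, "wz": 0, "tx": 0, "ty": 0, "tz": 0, "hand": 0.05},
    {"wx": 0, "wy": 0, "wz": 0, "tx": 0, "ty": 0, "tz": 0, "hand": 0.05},
    {"wx": 0, "wy": 0, "wz": 0, "tx": 0, "ty": 0, "tz": 0, "hand": 0.05},
    {"wx": 0, "wy": 0, "wz": 0, "tx": 0, "ty": 0, "tz": 0, "hand": 0.05},
    {"wx": 0, "wy": 0, "wz": 0, "tx": 0, "ty": 0, "tz": 0, "hand": 0.05},
    {"wx": 0, "wy": 0, "wz": 0, "tx": 0, "ty": 0, "tz": 0, "hand": 0.05},
    {"wx": 0, "wy": 0, "wz": 0, "tx": 0, "ty": 0, "tz": 0, "hand": 0.05}
  ]
}}

```text
clock: 27.67
position: [0.5834, -0.0101, 0.1305]
ee_rot: [0.109, -3.139, 0.0]
force: [-4.5, -0.8, 1.6]
width: 0.12
```

```bash
python3 - <<'E'
from h import *;from cell import arm
s=arm.observe();info(s);ang(s)
E
```

```text
t 27.67 pos [ 0.5834 -0.0101  0.1305] F [-4.48 -0.82  1.65] w 0.120 tilt -1.000 ya 93.97
ang 22.49 r 0.2049 h 57.37mm
```

Emit:
{"method": "step_arm", "body": {
  "plan": [
    {"wx": 0, "wy": 0, "wz": 0, "tx": 0, "ty": -0.02, "tz": 0.04, "hand": 0.05},
    {"wx": 0, "wy": 0, "wz": 0, "tx": 0, "ty": -0.01, "tz": 0.03, "hand": 0.05},
    {"wx": 0, "wy": 0, "wz": 0, "tx": 0, "ty": 0, "tz": 0, "hand": 0.05},
    {"wx": 0, "wy": 0, "wz": 0, "tx": 0, "ty": 0, "tz": 0, "hand": 0.05},
    {"wx": 0, "wy": 0, "wz": 0, "tx": 0, "ty": 0, "tz": 0, "hand": 0.05},
    {"wx": 0, "wy": 0, "wz": 0, "tx": 0, "ty": 0, "tz": 0, "hand": 0.05},
    {"wx": 0, "wy": 0, "wz": 0, "tx": 0, "ty": 0, "tz": 0, "hand": 0.05},
    {"wx": 0, "wy": 0, "wz": 0, "tx": 0, "ty": 0, "tz": 0, "hand": 0.05},
    {"wx": 0, "wy": 0, "wz": 0, "tx": 0, "ty": 0, "tz": 0, "hand": 0.05},
    {"wx": 0, "wy": 0, "wz": 0, "tx": 0, "ty": 0, "tz": 0, "hand": 0.05}
  ]
}}

```text
clock: 28.5
position: [0.5834, -0.0104, 0.1298]
ee_rot: [0.109, -3.139, 0.0]
force: [-5.4, -1.4, 2.7]
width: 0.127
```

```bash
python3 - <<'E'
from h import *;from cell import arm
s=arm.observe();info(s);ang(s)
E
```

```text
t 28.50 pos [ 0.5834 -0.0104  0.1298] F [-5.37 -1.37  2.66] w 0.127 tilt -1.000 ya 93.97
ang 22.27 r 0.2049 h 56.85mm
```

Emit:
{"method": "step_arm", "body": {
  "plan": [
    {"wx": 0, "wy": 0, "wz": 0, "tx": 0, "ty": -0.02, "tz": 0.04, "hand": 0.05},
    {"wx": 0, "wy": 0, "wz": 0, "tx": 0, "ty": -0.01, "tz": 0.03, "hand": 0.05},
    {"wx": 0, "wy": 0, "wz": 0, "tx": 0, "ty": 0, "tz": 0, "hand": 0.05},
    {"wx": 0, "wy": 0, "wz": 0, "tx": 0, "ty": 0, "tz": 0, "hand": 0.05},
    {"wx": 0, "wy": 0, "wz": 0, "tx": 0, "ty": 0, "tz": 0, "hand": 0.05},
    {"wx": 0, "wy": 0, "wz": 0, "tx": 0, "ty": 0, "tz": 0, "hand": 0.05},
    {"wx": 0, "wy": 0, "wz": 0, "tx": 0, "ty": 0, "tz": 0, "hand": 0.05},
    {"wx": 0, "wy": 0, "wz": 0, "tx": 0, "ty": 0, "tz": 0, "hand": 0.05},
    {"wx": 0, "wy": 0, "wz": 0, "tx": 0, "ty": 0, "tz": 0, "hand": 0.05},
    {"wx": 0, "wy": 0, "wz": 0, "tx": 0, "ty": 0, "tz": 0, "hand": 0.05}
  ]
}}

```text
clock: 29.33
position: [0.5834, -0.0107, 0.1291]
ee_rot: [0.109, -3.139, 0.0]
force: [-4.7, -1.6, 2.2]
width: 0.122
```

```bash
python3 - <<'E'
from h import *;from cell import arm
s=arm.observe();info(s);ang(s)
im,d=arm.get_image("scene");crop(im,320,180,380,230,10,"pics/s10.png")
E
```

```text
t 29.33 pos [ 0.5834 -0.0107  0.1291] F [-4.69 -1.58  2.15] w 0.122 tilt -1.000 ya 93.97
ang 22.06 r 0.2049 h 56.33mm
```

View pics/s10.png

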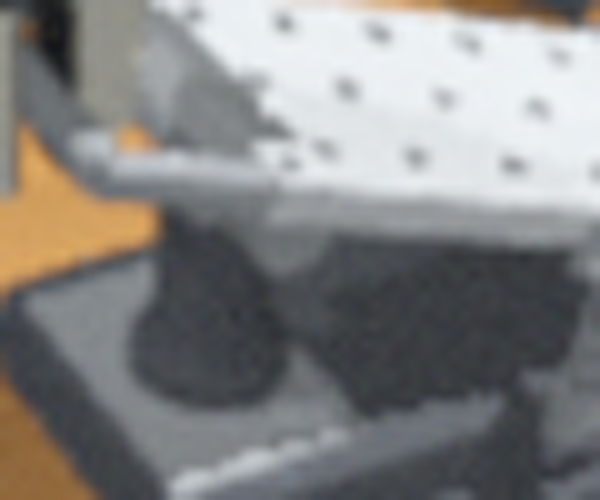

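Still at the friction-only force, with the jack upright. Continuing.

Emit:
{"method": "step_arm", "body": {
  "plan": [
    {"wx": 0, "wy": 0, "wz": 0, "tx": 0, "ty": -0.02, "tz": 0.04, "hand": 0.05},
    {"wx": 0, "wy": 0, "wz": 0, "tx": 0, "ty": -0.01, "tz": 0.03, "hand": 0.05},
    {"wx": 0, "wy": 0, "wz": 0, "tx": 0, "ty": 0, "tz": 0, "hand": 0.05},
    {"wx": 0, "wy": 0, "wz": 0, "tx": 0, "ty": 0, "tz": 0, "hand": 0.05},
    {"wx": 0, "wy": 0, "wz": 0, "tx": 0, "ty": 0, "tz": 0, "hand": 0.05},
    {"wx": 0, "wy": 0, "wz": 0, "tx": 0, "ty": 0, "tz": 0, "hand": 0.05},
    {"wx": 0, "wy": 0, "wz": 0, "tx": 0, "ty": 0, "tz": 0, "hand": 0.05},
    {"wx": 0, "wy": 0, "wz": 0, "tx": 0, "ty": 0, "tz": 0, "hand": 0.05},
    {"wx": 0, "wy": 0, "wz": 0, "tx": 0, "ty": 0, "tz": 0, "hand": 0.05},
    {"wx": 0, "wy": 0, "wz": 0, "tx": 0, "ty": 0, "tz": 0, "hand": 0.05}
  ]
}}

```text
clock: 30.22
position: [0.5835, -0.011, 0.1284]
ee_rot: [0.109, -3.139, 0.0]
force: [-4.9, -1.3, 1.3]
width: 0.122
```

```bash
python3 - <<'E'
from h import *;from cell import arm
s=arm.observe();info(s);ang(s)
E
```

```text
t 30.22 pos [ 0.5835 -0.011   0.1284] F [-4.94 -1.34  1.26] w 0.122 tilt -1.000 ya 93.97
ang 21.85 r 0.2049 h 55.82mm
```

Emit:
{"method": "step_arm", "body": {
  "plan": [
    {"wx": 0, "wy": 0, "wz": 0, "tx": 0, "ty": -0.01, "tz": 0.03, "hand": 0.05},
    {"wx": 0, "wy": 0, "wz": 0, "tx": 0, "ty": -0.01, "tz": 0.03, "hand": 0.05},
    {"wx": 0, "wy": 0, "wz": 0, "tx": 0, "ty": 0, "tz": 0, "hand": 0.05},
    {"wx": 0, "wy": 0, "wz": 0, "tx": 0, "ty": 0, "tz": 0, "hand": 0.05},
    {"wx": 0, "wy": 0, "wz": 0, "tx": 0, "ty": 0, "tz": 0, "hand": 0.05},
    {"wx": 0, "wy": 0, "wz": 0, "tx": 0, "ty": 0, "tz": 0, "hand": 0.05},
    {"wx": 0, "wy": 0, "wz": 0, "tx": 0, "ty": 0, "tz": 0, "hand": 0.05},
    {"wx": 0, "wy": 0, "wz": 0, "tx": 0, "ty": 0, "tz": 0, "hand": 0.05},
    {"wx": 0, "wy": 0, "wz": 0, "tx": 0, "ty": 0, "tz": 0, "hand": 0.05},
    {"wx": 0, "wy": 0, "wz": 0, "tx": 0, "ty": 0, "tz": 0, "hand": 0.05}
  ]
}}

```text
clock: 31.05
position: [0.5835, -0.0113, 0.1278]
ee_rot: [0.109, -3.139, 0.0]
force: [-5.6, -1.9, 1.8]
width: 0.123
```

```bash
python3 - <<'E'
from h import *;from cell import arm
s=arm.observe();info(s);ang(s)
E
```

```text
t 31.05 pos [ 0.5835 -0.0113  0.1278] F [-5.58 -1.85  1.78] w 0.123 tilt -1.000 ya 93.97
ang 21.66 r 0.2049 h 55.36mm
```

Emit:
{"method": "step_arm", "body": {
  "plan": [
    {"wx": 0, "wy": 0, "wz": 0, "tx": 0, "ty": -0.01, "tz": 0.03, "hand": 0.05},
    {"wx": 0, "wy": 0, "wz": 0, "tx": 0, "ty": -0.02, "tz": 0.04, "hand": 0.05},
    {"wx": 0, "wy": 0, "wz": 0, "tx": 0, "ty": 0, "tz": 0, "hand": 0.05},
    {"wx": 0, "wy": 0, "wz": 0, "tx": 0, "ty": 0, "tz": 0, "hand": 0.05},
    {"wx": 0, "wy": 0, "wz": 0, "tx": 0, "ty": 0, "tz": 0, "hand": 0.05},
    {"wx": 0, "wy": 0, "wz": 0, "tx": 0, "ty": 0, "tz": 0, "hand": 0.05},
    {"wx": 0, "wy": 0, "wz": 0, "tx": 0, "ty": 0, "tz": 0, "hand": 0.05},
    {"wx": 0, "wy": 0, "wz": 0, "tx": 0, "ty": 0, "tz": 0, "hand": 0.05},
    {"wx": 0, "wy": 0, "wz": 0, "tx": 0, "ty": 0, "tz": 0, "hand": 0.05},
    {"wx": 0, "wy": 0, "wz": 0, "tx": 0, "ty": 0, "tz": 0, "hand": 0.05}
  ]
}}

```text
clock: 31.88
position: [0.5835, -0.0116, 0.1272]
ee_rot: [0.109, -3.139, 0.0]
force: [-5.3, -1.6, 2.1]
width: 0.118
```

```bash
python3 - <<'E'
from h import *;from cell import arm
s=arm.observe();info(s);ang(s)
E
```

```text
t 31.88 pos [ 0.5835 -0.0116  0.1272] F [-5.28 -1.59  2.15] w 0.118 tilt -1.000 ya 93.97
ang 21.47 r 0.2049 h 54.91mm
```

Emit:
{"method": "step_arm", "body": {
  "plan": [
    {"wx": 0, "wy": 0, "wz": 0, "tx": 0, "ty": -0.01, "tz": 0.03, "hand": 0.05},
    {"wx": 0, "wy": 0, "wz": 0, "tx": 0, "ty": -0.01, "tz": 0.03, "hand": 0.05},
    {"wx": 0, "wy": 0, "wz": 0, "tx": 0, "ty": 0, "tz": 0, "hand": 0.05},
    {"wx": 0, "wy": 0, "wz": 0, "tx": 0, "ty": 0, "tz": 0, "hand": 0.05},
    {"wx": 0, "wy": 0, "wz": 0, "tx": 0, "ty": 0, "tz": 0, "hand": 0.05},
    {"wx": 0, "wy": 0, "wz": 0, "tx": 0, "ty": 0, "tz": 0, "hand": 0.05},
    {"wx": 0, "wy": 0, "wz": 0, "tx": 0, "ty": 0, "tz": 0, "hand": 0.05},
    {"wx": 0, "wy": 0, "wz": 0, "tx": 0, "ty": 0, "tz": 0, "hand": 0.05},
    {"wx": 0, "wy": 0, "wz": 0, "tx": 0, "ty": 0, "tz": 0, "hand": 0.05},
    {"wx": 0, "wy": 0, "wz": 0, "tx": 0, "ty": 0, "tz": 0, "hand": 0.05}
  ]
}}

```text
clock: 32.72
position: [0.5835, -0.0116, 0.127]
ee_rot: [0.109, -3.14, -0.0]
force: [-6.5, -1.2, 8.3]
width: 0.128
```

```bash
python3 - <<'E'
from h import *;from cell import arm
s=arm.observe();info(s);ang(s)
E
```

```text
t 32.72 pos [ 0.5835 -0.0116  0.127 ] F [-6.5  -1.23  8.27] w 0.128 tilt -1.000 ya 93.97
ang 21.42 r 0.2049 h 54.78mm
```

Emit:
{"method": "step_arm", "body": {
  "plan": [
    {"wx": 0, "wy": 0, "wz": 0, "tx": 0, "ty": 0, "tz": -0.03, "hand": 0.05},
    {"wx": 0, "wy": 0, "wz": 0, "tx": 0, "ty": 0, "tz": 0, "hand": 0.14},
    {"wx": 0, "wy": 0, "wz": 0, "tx": 0, "ty": 0, "tz": 0, "hand": 0.2},
    {"wx": 0, "wy": 0, "wz": 0, "tx": 0, "ty": 0, "tz": 0, "hand": 0.28},
    {"wx": 0, "wy": 0, "wz": 0, "tx": 0, "ty": 0, "tz": 0, "hand": 0.35},
    {"wx": 0, "wy": 0, "wz": 0, "tx": 0, "ty": 0, "tz": 0, "hand": 0.38},
    {"wx": 0, "wy": 0, "wz": 0, "tx": 0, "ty": 0, "tz": 0, "hand": 0.38},
    {"wx": 0, "wy": 0, "wz": 0, "tx": 0, "ty": 0, "tz": 0, "hand": 0.38},
    {"wx": 0, "wy": 0, "wz": 0, "tx": 0, "ty": 0, "tz": 0, "hand": 0.38},
    {"wx": 0, "wy": 0, "wz": 0, "tx": 0, "ty": 0, "tz": 0, "hand": 0.38}
  ]
}}

```text
clock: 33.55
position: [0.5837, -0.0115, 0.1268]
ee_rot: [-0.109, 3.14, 0.0]
force: [-0.6, 1.1, 0.4]
width: 0.382
```

Emit:
{"method": "step_arm", "body": {
  "plan": [
    {"wx": 0, "wy": 0, "wz": 0, "tx": 0, "ty": 0, "tz": -0.5, "hand": 0.38},
    {"wx": 0, "wy": 0, "wz": 0, "tx": 0, "ty": 0, "tz": -1, "hand": 0.38},
    {"wx": 0, "wy": 0, "wz": 0, "tx": 0, "ty": 0, "tz": -1.5, "hand": 0.38},
    {"wx": 0, "wy": 0, "wz": 0, "tx": 0, "ty": 0, "tz": -2, "hand": 0.38},
    {"wx": 0, "wy": 0, "wz": 0, "tx": 0, "ty": 0, "tz": -2.5, "hand": 0.38},
    {"wx": 0, "wy": 0, "wz": 0, "tx": 0, "ty": -1, "tz": -2.5, "hand": 0.38},
    {"wx": 0, "wy": 0, "wz": 0, "tx": 1, "ty": -2, "tz": -2, "hand": 0.38},
    {"wx": 0, "wy": 0, "wz": 0, "tx": 2, "ty": -2, "tz": -1, "hand": 0.38},
    {"wx": 0, "wy": 0, "wz": 0, "tx": 2, "ty": -2, "tz": 0, "hand": 0.38},
    {"wx": 0, "wy": 0, "wz": 0, "tx": 2, "ty": -2, "tz": 0, "hand": 0.38}
  ]
}}

```text
clock: 34.38
position: [0.5198, -0.1073, 0.2587]
ee_rot: [-0.109, 3.137, -0.0]
force: [0.2, -0.4, -1.1]
width: 0.382
```

```bash
python3 - <<'E'
from h import *;from cell import arm
s=arm.observe();info(s)
c=arm.calibration("wrist");im,d=arm.get_image("wrist");np.savez("w9.npz",im=im,d=d,**c);cv2.imwrite("pics/w9.png",im[:,:,::-1])
im,d=arm.get_image("scene");np.savez("s11.npz",im=im,d=d,**arm.calibration("scene"));crop(im,310,165,415,245,7,"pics/s11.png");cv2.imwrite("pics/s11f.png",im[:,:,::-1])
E
```

```text
t 34.38 pos [ 0.5198 -0.1073  0.2587] F [ 0.15 -0.37 -1.07] w 0.382 tilt -1.000 ya 93.98
```

View pics/s11.png

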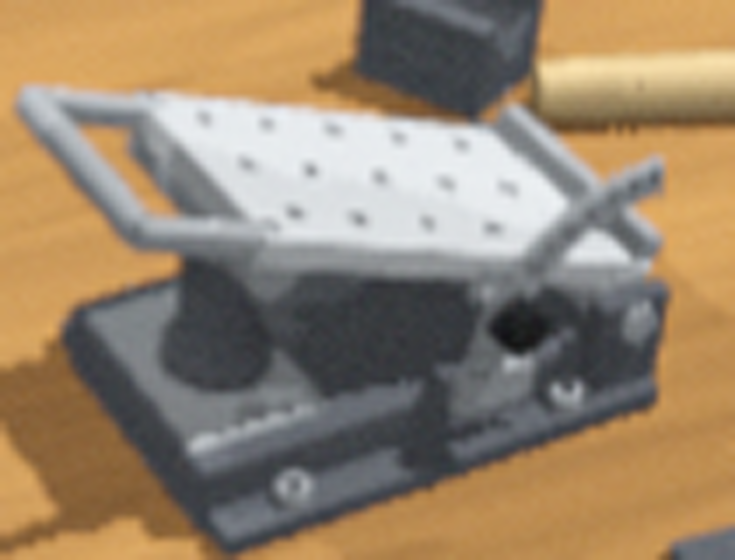

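View pics/s11f.png

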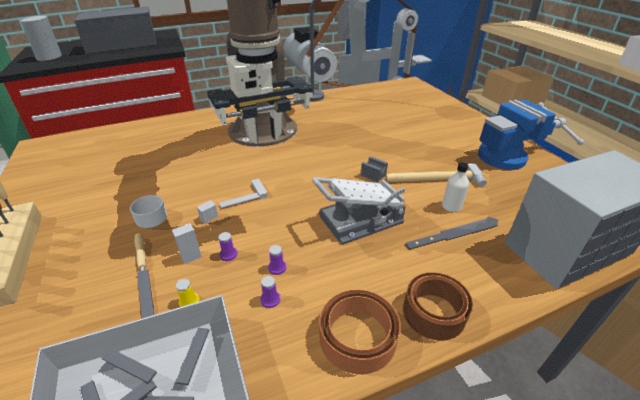

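View pics/w9.png

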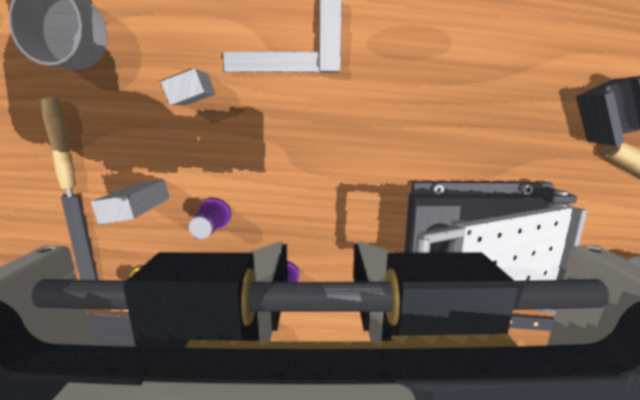

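```bash
python3 - <<'E'
from h import *
from cell import arm
a=np.load("scene0.npz")["im"].astype(int);b=np.load("s11.npz")["im"].astype(int)
b_=dict(low=(195,200,220,225),high=(172,220,203,268),p1=(215,230,240,262),p2=(265,243,290,276),p3=(258,273,283,308),hammer=(420,160,490,190),square=(218,177,270,210),oil=(440,160,470,212),blank=(405,215,500,252),tin=(128,195,170,230),file=(130,232,156,316),vb=(358,155,390,182))
for k,(x0,y0,x1,y1) in b_.items():
    A=a[y0:y1,x0:x1].astype(np.uint8);B=b[y0:y1,x0:x1].astype(np.uint8)
    s,_=cv2.phaseCorrelate(np.float32(cv2.cvtColor(A,6+1)),np.float32(cv2.cvtColor(B,7)));print(k,np.round(s,2))
info(arm.observe())
print(arm.sign_off())
E
```

```text
low [0.66 0.42]
high [-0.08  0.19]
p1 [ 0.14 -0.79]
p2 [ 0.39 -0.11]
p3 [ 0.41 -0.03]
hammer [ 0.07 -0.05]
square [-0.03 -0.05]
oil [0.01 0.02]
blank [-0.08 -0.05]
tin [ 0.17 -0.14]
file [ 0.61 -0.05]
vb [-0.03  0.55]
t 34.48 pos [ 0.5173 -0.1107  0.2584] F [-0.55  0.02  0.23] w 0.383 tilt -1.000 ya 93.61
the job is handed in; nothing more can be done
None
```

The angle plate now rests on the dark jack at about 21.5–22°, which puts the jack's head about 55–56 mm above its foot. I handed the job in at 34.5 s of the 62 s allowed, with the gripper open and clear of everything.

**What I did:** I lifted the plate by its bar to about 73°. I then stood the jack on the ground strip, lowering it in sub-millimetre steps until it touched, with about 5 N at contact. I gripped the bar again and folded the plate down in small steps until the roller bore on the head. At that point the force rose from about 2 N of hinge friction to 8 N and the bar stopped moving. I then eased off, released and backed away.

**Last checks:**
- **Jack position:** it stands upright. The wrist view put its head within about 0.5 mm of the landing centre before the fold, and in the scene view its foot has not moved since.
- **Bystanders:** the scene picture compared before and after shows shifts of less than 1 pixel, at noise and shadow level. The largest were 0.8 pixel on one purple jack and 0.7 on the low block. The yellow jack was only checked by eye.
- **Disagreement:** the first camera estimate of the head height was 57–58 mm (individual readings ran from 52.5 to 59), above the 55–56 mm at contact. I set the plate by the contact, not the camera.
- **Not checked:** I did not push on the plate again after letting go, so that the roller still bears on the head rests on the contact force and the final picture.

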